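# Rebuild the swivel on a monitor-arm foot

### The job

Rebuild the swivel of the monitor arm on its grey foot: slide the wide plastic washer down the spindle onto the foot, then the round steel bush down onto its shoulder, and last the square-holed collar, turning it under a light push until it drops over the square of the spindle and sits fully home. Do not force anything, and leave the mug, the tin and the eraser where they are.

Things in the scene. Friction and masses are not known exactly. Their poses are not given: they have to be found in the camera images.
- swivel_foot: Grey square foot plate of a monitor arm, 116 x 116 x 10 mm, screwed down, with a bare steel spindle standing upright in its middle. Origin: centre of the underside, on the spindle's axis; z up. The spindle is stepped: from the plate up, round 36 mm dia x 16 high, round 26 mm x 22 high, square 18 mm x 17 high, round threaded stud 16 mm x 18 high with a coned tip.
- washer_seat (a point): Point on the spindle's axis at the top of the foot plate (10 mm above the desk), where the washer's underside belongs.
- bush_seat (a point): Point on the spindle's axis at the shoulder between the 36 and 26 mm rounds, 26 mm above the desk, where the bush's underside belongs (2 mm above the top of the seated washer).
- collar_seat (a point): Point on the spindle's axis at the foot of the square, 48 mm above the desk, where the collar's underside belongs (2 mm above the top of the seated bush). The top of the square is 65 mm above the desk.
- spindle_end (a point): Tip of the spindle on its axis, 83 mm above the desk. The spindle swivels stiffly in the foot (about 0.2 N m), so its square stands askew to the plate's edges at an angle that NO pose here reports (it repeats every 90 degrees) and that must be found by feel or seen.
- washer: Thrust washer of grey plastic, the widest and flattest ring: 62 mm outside, 38 mm round bore, 14 mm thick, 50 to 80 g, lying flat. Origin: centre of the underside; z along the bore, up.
- bush: Spacer bush of steel, round: 50 mm outside, 28 mm round bore, 20 mm high, 110 to 180 g, standing on end. Origin: centre of the underside; z along the bore, up.
- collar: Aluminium collar, a square block 40 x 40 x 14 mm with a 20 mm square hole through it, sides parallel to the outside, 80 to 130 g, lying flat. Origin: centre of the underside; x and y square to its sides, z up. It goes over the 18 mm square only when turned to within about 6 degrees of it; otherwise it stops on top of the square, its underside 65 mm above the desk.
- coffee_mug: White coffee mug, 94 mm tall, 82 mm across plus handle; a bystander. Origin: centre of the underside.
- punch_out_tin: Small green tin, 48 x 64 x 16 mm, to the right of the foot; a bystander. Origin: centre of the underside.
- eraser: Pink eraser, 19 x 48 x 11 mm, to the right of the foot; a bystander. Origin: centre of the underside.
Not all that is in view belongs to the job. Leave any pink or red look-alike of the bush alone. What is shaped like the washer but brown or turquoise is not meant.

How it is judged:
By the outcome, as a careful person would: the job done as asked, in the order asked, and still so for the second after the job is handed in, with the robot touching nothing.
It also fails if it takes over 72 s, if anything falls off the work surface, if the arm or the gripper's body presses on something with over 40 N, if the wrist force passes 120 N, or if a joint passes its speed limit or range.

### The arm

A 6-joint arm with a two-finger parallel gripper is mounted at the origin on a cart in front of the work surface, level with it; the furniture and walls round the work are solid. World frame = base frame: x ahead of the robot, y to its left, z up, the work surface at z = 0. Lengths are in m, angles in rad, forces in N, time in s.
With the tool pointing down it reaches from about 0.375 to 0.925 m from the base axis. Payload 5.7 kg.
Tool frame: the origin (TCP) lies on the centre line of the jaws, within the pads' length; the fingertips stand 14 mm ahead of it and the grasp point (between the pads) lies 5 mm behind it; x points along the fingers, z is the direction in which the jaws open and shut, and the axes are right-handed (so a half turn about x gives the same grasp; the last joint's range is limited). The gripper opens to 85 mm and grips with 20 to 120 N. Pads are 22 mm wide; open, the fingers measure 114 mm over their backs; the gripper's body (76 mm by 85 mm) begins 54 mm behind the grasp point. The pads swing forward as they close: fully open they stand 13 mm farther back than shut.
Start: joints at [-1.341, 0.359, 1.51, -0, 1.272, -0.115], TCP at [0.203, -0.565, 0.245] pointing down, gripper open.
Joint ranges: [-2.97, 2.97], [-1.01, 2.36], [0.21, 2.38], [-0.96, 4.11], [0.2, 2.71], [-2.98, 2.98]. Speed limits (rad/s): [2.39, 2.39, 3.14, 3.14, 3.14, 3.14].

### API

Orientations are given as a 3x3 rotation matrix whose columns are the frame's x, y, z axes.
In Python, from rig import telemetry, viewer, env gives the robot as it stands.
- The arm moves only by the tool drive_tool, never from a script. Its argument "moves" is one flat list of numbers, 6 for each row, row after row: the shift along the tool's x, y, z in m, then the turn, a rotation vector about the tool's x, y, z in degrees. In form: [dx, dy, dz, wx, wy, wz, dx, dy, dz, wx, wy, wz, ...]. A call has 1 to 20 rows; each row shifts and turns the commanded pose from where the row before left it, along the tool's axes as they then stand; what a row does not reach is not made up. A row lasts 1/10 s, in which the tool goes at most 50 mm and 8.59 degrees, less where a joint would pass 70% of its speed; a pose out of reach is approached as far as the arm can. A call is refused whole if a number of a shift passes 0.05 or a number of a turn 8.59, either way. A call with a gripper value outside its range is refused whole. "gripper" is the opening, from -1 (shut) to 1 (fully open), so that 0 is half open, set as the call begins (left out, the last holds). The fingers move at their own pace and stop on an object; the grip force is fixed at half the most. Time passes only in rows, so rows that do not move let the fingers close. It gives the time, the measured TCP pose, the force and the opening at its end, in the units of the state.
- telemetry.get_state(): the state, without advancing time (a new reading comes with each control period).
- viewer.get_image(name): name is "scene" or "top" or "wrist"; returns the picture (384x512x3 uint8, blue, green, red); there is no depth.
- viewer.camera_info(name): a dict with "vertical_fov" (degrees; the focal length in pixels is half the picture's height over the tangent of half this angle, whatever the lens; pixels are square), "cx", "cy" (the principal point, pixels), "pose" (4x4, takes a point from camera to world coordinates). Camera axes: x right, y up, looking along -z (the intrinsics and any distortion apply to the point x, -y, -z); pixel columns grow to the right and rows downward; lengths in m; the calibration is good to about 2 mm. A picture is of the moment at which its call begins: read the wrist's pose just before it. camera_info takes no time and is no camera call; for the wrist camera it gives the pose at the moment of the call.
- env.finish_job(): hands the job in, once; it reports no verdict.
The state is a dict: "clock": time; "joints": joint angles; "joint_vel": joint speeds; "effort": joint torques, N m; "tcp_pos": TCP position; "tcp_rot": TCP orientation; "ft_force": force on the tool from outside, world axes, zero at the start; "moment": the same for the moment, N m; "finger_gap": finger opening in m.
Only numpy, scipy, OpenCV 4.12 (cv2) and the standard library are available. Lean on these libraries where they do the work, as an engineer would, in place of code of your own. Each camera call takes 0.05 s, during which the arm holds its last target.

## Working session

There is one attempt and no reset: what is moved stays moved. The work goes in short steps, Python scripts to look and compute and a tool call to move; the robot and the scene stay as the last step left them, time stands still between calls to the robot, and variables do not carry over. Pictures are saved under pics/ and viewed, and the job is handed in when it is done.

Besides the shell and the picture viewer there is one more tool, called after "Request:" by a JSON object that holds its "fn" and its "kwargs". drive_tool: Moves the arm, as the interface text tells. Its arguments: {"type":"object","properties":{"moves":{"type":"array","items":{"type":"number"}},"gripper":{"type":"number"}},"required":["moves"]}

```bash
mkdir -p pics; ls; python3 - <<'E'
from rig import telemetry, viewer, env
import cv2, numpy as np
s=telemetry.get_state()
np.set_printoptions(precision=4,suppress=True)
for k,v in s.items(): print(k,np.array(v).tolist())
for n in("scene","top"):
    im=viewer.get_image(n); cv2.imwrite(f"pics/{n}0.png",im)
for n in("scene","top","wrist"): print(n,viewer.camera_info(n))
E
```

```text
pics
clock 0.0
joints [-1.3410706261526486, 0.3595460427959439, 1.5114576867599896, -1.6033341254989328e-05, 1.2724754980547257, -0.11511641710714371]
joint_vel [0.0012107930149093623, 0.0018783717251571288, -5.648316409431992e-05, -0.0007286743128237552, 0.0004074556527423824, 0.0014248948029466496]
effort [0.0012500930824899115, -52.761454582214355, -27.862790822982788, -0.00040758941395324655, 0.013208392483647913, -4.509348627834697e-06]
tcp_pos [0.20265565230294888, -0.5640372116019139, 0.2444195069805766]
tcp_rot [[-0.000444514896545511, 0.9411272829787144, 0.33805212562504305], [0.0018335208054951603, 0.3380523578358708, -0.9411255184953091], [-0.9999982203023976, 0.00020148129318508644, -0.0018758457628309977]]
ft_force [-0.24367750206271016, 0.12413193991310705, 0.40576755152023575]
moment [0.011455281593791961, 0.03819809486059731, 0.041314050177691644]
finger_gap 0.08560569183458636
scene {'vertical_fov': 47.58004314805264, 'cx': 253.714182197271, 'cy': 195.22868020121783, 'pose': array([[-0.5014,  0.4945, -0.71  , -0.4838],
       [-0.8652, -0.2886,  0.4099,  0.6488],
       [-0.0022,  0.8199,  0.5726,  0.8845],
       [ 0.    ,  0.    ,  0.    ,  1.    ]])}
top {'vertical_fov': 45.732116188925474, 'cx': 255.30806010763985, 'cy': 188.85861345913565, 'pose': array([[-0.0258,  0.9821, -0.1866,  0.2996],
       [-0.9997, -0.026 ,  0.0013,  0.0722],
       [-0.0035,  0.1865,  0.9824,  1.1914],
       [ 0.    ,  0.    ,  0.    ,  1.    ]])}
wrist {'vertical_fov': 68.86582105885387, 'cx': 261.23562613987053, 'cy': 196.85256942857254, 'pose': array([[ 0.3382,  0.9031,  0.2646,  0.2698],
       [-0.9411,  0.3246,  0.0948, -0.5405],
       [-0.0003, -0.281 ,  0.9597,  0.3734],
       [ 0.    ,  0.    ,  0.    ,  1.    ]])}
```

View pics/scene0.png

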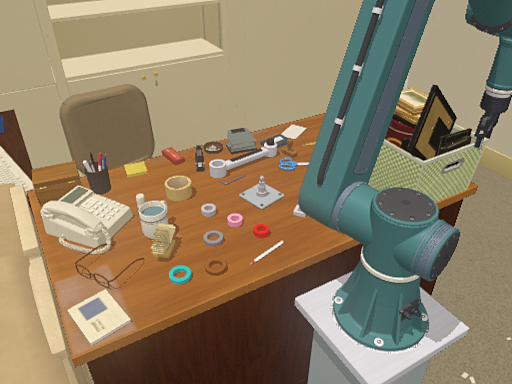

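View pics/top0.png

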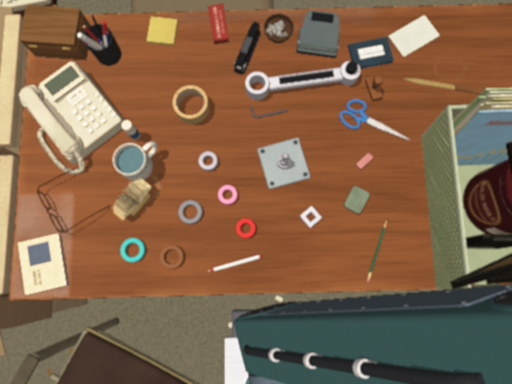

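The top view shows the foot at (284,162), washer (190,211), bush (207,160), collar (311,216). Pink, red, brown and turquoise rings are the decoys. Next I'll measure positions.

```bash
cat > h.py <<'E'
from rig import telemetry, viewer, env
import cv2, numpy as np
np.set_printoptions(precision=4,suppress=True)
def ray(n,u,v,ci=None):
    ci=ci or viewer.camera_info(n); f=192/np.tan(np.radians(ci['vertical_fov'])/2)
    d=np.array([(u-ci['cx'])/f,-(v-ci['cy'])/f,-1]); P=np.array(ci['pose']); return P[:3,3],P[:3,:3]@d
def onz(n,u,v,z,ci=None):
    o,d=ray(n,u,v,ci); return o+d*(z-o[2])/d[2]
def proj(n,p,ci=None):
    ci=ci or viewer.camera_info(n); f=192/np.tan(np.radians(ci['vertical_fov'])/2)
    P=np.array(ci['pose']); q=P[:3,:3].T@(np.array(p)-P[:3,3]); return ci['cx']-f*q[0]/q[2], ci['cy']+f*q[1]/q[2]
E
python3 - <<'E'
from h import *
im=cv2.imread('pics/top0.png')
big=cv2.resize(im[130:280,110:390],None,fx=2.8,fy=2.8,interpolation=cv2.INTER_CUBIC);cv2.imwrite('pics/topc.png',big)
hsv=cv2.cvtColor(im,cv2.COLOR_BGR2HSV)
m=((hsv[...,1]<75)&(hsv[...,2]>80)).astype(np.uint8)*255
n,l,st,c=cv2.connectedComponentsWithStats(m)
for i in range(1,n):
    x,y,w,h,a=st[i]
    if a>60 and 100<x<400 and 120<y<280: print(st[i],c[i],hsv[l==i].mean(0))
for nm,u,v,z in [('foot',284,162,.01),('washer',190,211.5,.014),('bush',207.5,160.5,.02),('collar',311,216.5,.014),('tin',357,200,.016),('mug',133,160,.09),('eraser',365,160,.011)]: print(nm,onz('top',u,v,z))
E
```

```text
[ 257  138   54   51 1875] [283.2773 162.9611] [ 60.9525  11.3792 177.5045]
[ 112  142   45   39 1240] [133.9927 159.9081] [ 52.0766  48.375  152.8484]
[198 151  20  20 258] [207.7713 160.5465] [109.5969  22.8953 187.6589]
[344 186  25  28 434] [356.3779 199.4309] [ 38.5115  51.265  143.3065]
[178 200  25  24 313] [190.     211.4952] [  8.8786  25.7987 149.5687]
[300 206  22  22 253] [310.4506 216.5336] [ 14.6482  20.415  211.6285]
[214 255  46  16 218] [236.3853 262.4954] [ 15.8028  30.6239 220.7018]
foot [ 0.5949 -0.0079  0.01  ]
washer [0.4675 0.2425 0.014 ]
bush [0.6019 0.1953 0.02  ]
collar [ 0.4462 -0.0723  0.014 ]
tin [ 0.4861 -0.1943  0.016 ]
mug [0.59   0.3738 0.09  ]
eraser [ 0.5943 -0.2241  0.011 ]
```

View pics/topc.png

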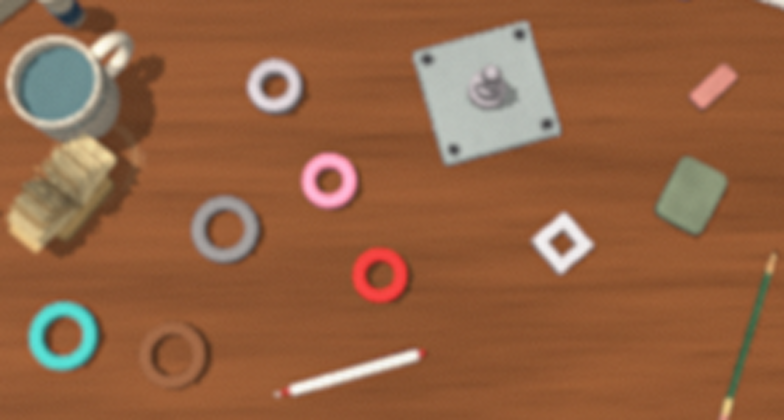

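```bash
python3 - <<'E'
from h import *
s=telemetry.get_state(); print('tcp top px',proj('top',s['tcp_pos']),'scene px',proj('scene',s['tcp_pos']))
for u,v in [(438,292),(423,130),(505,290)]:
    for z in(0,.15,.25): print(u,v,z,onz('top',u,v,z))
for u,v in [(465,208),(385,150),(468,163),(435,88)]:
    for z in(0,.15,.25): print('sc',u,v,z,onz('scene',u,v,z))
im=viewer.get_image('wrist');cv2.imwrite('pics/w0.png',im)
a=cv2.imread('pics/scene0.png')[60:260,312:512]; cv2.imwrite('pics/sc.png',cv2.resize(a,None,fx=3,fy=3))
E
```

```text
tcp top px (np.float64(575.4144792509524), np.float64(316.1564873693493)) scene px (np.float64(481.5448089180131), np.float64(142.08641201163175))
438 292 0 [ 0.2458 -0.3883  0.    ]
438 292 0.15 [ 0.2526 -0.3303  0.15  ]
438 292 0.25 [ 0.2571 -0.2917  0.25  ]
423 130 0 [ 0.677  -0.3908  0.    ]
423 130 0.15 [ 0.6295 -0.3325  0.15  ]
423 130 0.25 [ 0.5978 -0.2936  0.25  ]
505 290 0 [ 0.2464 -0.5594  0.    ]
505 290 0.15 [ 0.2531 -0.4799  0.15  ]
505 290 0.25 [ 0.2576 -0.4269  0.25  ]
sc 465 208 0 [ 0.1855 -0.5665  0.    ]
sc 465 208 0.15 [ 0.072  -0.3604  0.15  ]
sc 465 208 0.25 [-0.0037 -0.223   0.25  ]
sc 385 150 0 [ 0.622 -0.621  0.   ]
sc 385 150 0.15 [ 0.4345 -0.4057  0.15  ]
sc 385 150 0.25 [ 0.3095 -0.2621  0.25  ]
sc 468 163 0 [ 0.3782 -0.8289  0.    ]
sc 468 163 0.15 [ 0.232  -0.5783  0.15  ]
sc 468 163 0.25 [ 0.1345 -0.4112  0.25  ]
sc 435 88 0 [ 0.9991 -1.3532  0.    ]
sc 435 88 0.15 [ 0.7476 -1.0136  0.15  ]
sc 435 88 0.25 [ 0.58   -0.7873  0.25  ]
```

View pics/w0.png

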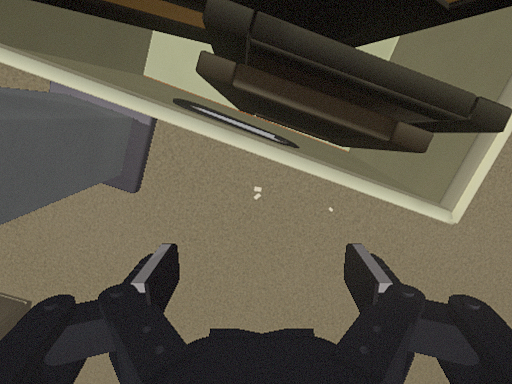

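View pics/sc.png

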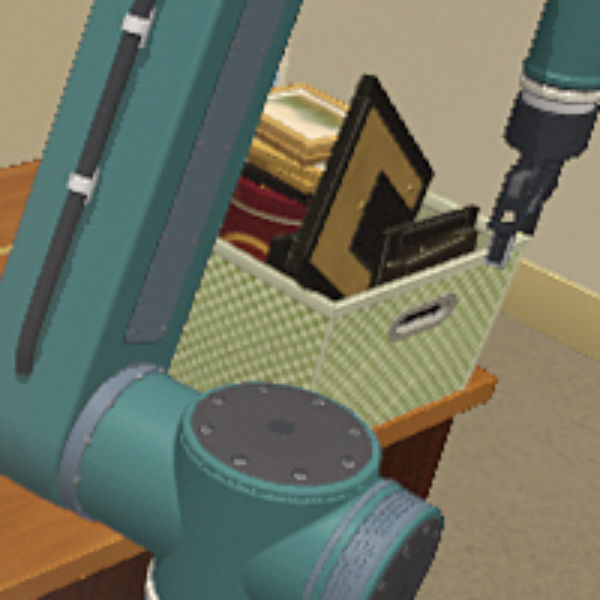

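Request:
{"fn": "drive_tool", "kwargs": {"moves": [-0.05,0,0,0,0,0,-0.05,0,0,0,0,0,-0.05,0,0,0,0,0,-0.05,0,0,0,0,0,0,0.015,-0.038,0,0,0,0,0.015,-0.038,0,0,0,0,0.015,-0.038,0,0,0,0,0.015,-0.038,0,0,0,0,0.015,-0.038,0,0,0], "gripper": 1}}

```text
clock: 1.05
tcp_pos: [0.2089, -0.3587, 0.4449]
tcp_rot: [[-0.0, 0.941, 0.338], [0.001, 0.338, -0.941], [-1.0, 0.0, -0.001]]
ft_force: [0.7, -0.5, 0.7]
finger_gap: 0.0854
```

Request:
{"fn": "drive_tool", "kwargs": {"moves": [0,0,0,6.6,0,0,0,0,0,6.6,0,0,0,0,0,6.6,0,0,0,0.0245,-0.0345,0,0,0,0,0.0245,-0.0345,0,0,0,0,0.0245,-0.0345,0,0,0,0,0.0245,-0.0345,0,0,0,0,0.0245,-0.0345,0,0,0,0,0.0245,-0.0345,0,0,0,0,0.0245,-0.0345,0,0,0,0,0.0245,-0.0345,0,0,0,0,0.0245,-0.0345,0,0,0,0.02,0.004,-0.0415,0,0,0,0.02,0.004,-0.0415,0,0,0,0.02,0.004,-0.0415,0,0,0,0.02,0.004,-0.0415,0,0,0,0.02,0.004,-0.0415,0,0,0,0.02,0.004,-0.0415,0,0,0,0.02,0.004,-0.0415,0,0,0]}}

```text
clock: 2.95
tcp_pos: [0.4578, 0.2421, 0.3044]
tcp_rot: [[-0.0, 1.0, -0.001], [-0.0, -0.001, -1.0], [-1.0, -0.0, 0.0]]
ft_force: [1.4, 0.0, 0.2]
finger_gap: 0.0854
```

```bash
python3 - <<'E'
from h import *
s=telemetry.get_state(); print(s['joints'],s['tcp_pos'])
ci=viewer.camera_info('wrist'); im=viewer.get_image('wrist');cv2.imwrite('pics/w1.png',im); print(ci['pose'])
im=viewer.get_image('top');cv2.imwrite('pics/top1.png',cv2.resize(im[120:290,90:400],None,fx=2.5,fy=2.5,interpolation=cv2.INTER_CUBIC))
import json
json.dump({k:np.array(v).tolist() for k,v in ci.items()},open('w1.json','w'))
E
```

```text
[ 0.353   0.1882  1.6015 -0.      1.3519  1.9243] [0.4578 0.2421 0.3044]
[[-0.0004  0.9598  0.2808  0.529 ]
 [-1.     -0.0006  0.0009  0.2416]
 [ 0.0011 -0.2808  0.9598  0.4333]
 [ 0.      0.      0.      1.    ]]
```

View pics/w1.png

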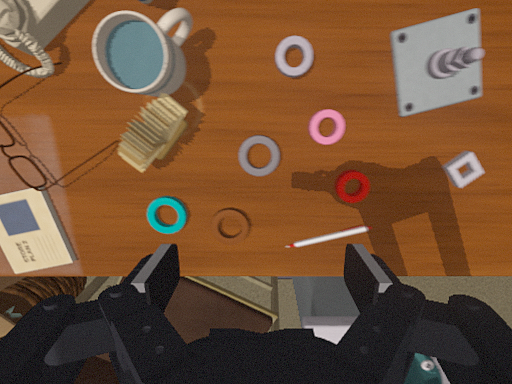

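View pics/top1.png

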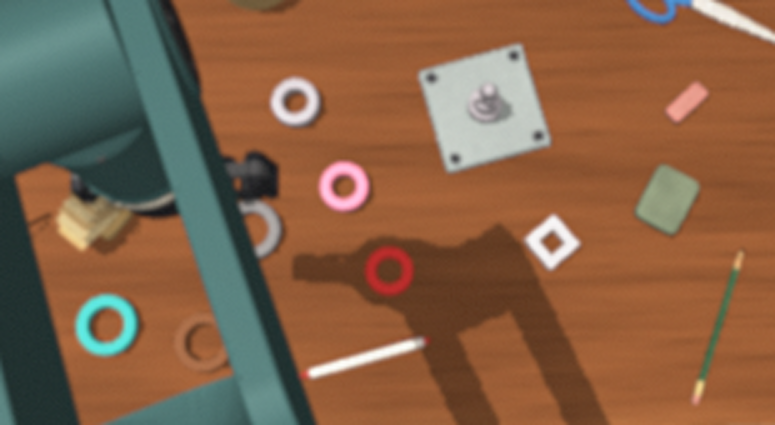

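```bash
cat >> h.py <<'E'
import json
def cinfo(f): 
    d=json.load(open(f)); d['pose']=np.array(d['pose']); return d
def shot(tag,n='wrist'):
    s=telemetry.get_state(); ci=viewer.camera_info(n); im=viewer.get_image(n)
    cv2.imwrite(f'pics/{tag}.png',im); json.dump({k:np.array(v).tolist() for k,v in ci.items()},open(f'{tag}.json','w')); return s,ci,im
def blobs(im,sl=75,vl=80,amin=150):
    hsv=cv2.cvtColor(im,cv2.COLOR_BGR2HSV); m=((hsv[...,1]<sl)&(hsv[...,2]>vl)).astype(np.uint8)*255
    cs,_=cv2.findContours(m,cv2.RETR_EXTERNAL,cv2.CHAIN_APPROX_NONE)
    return [c for c in cs if cv2.contourArea(c)>amin]
E
python3 - <<'E'
from h import *
im=cv2.imread('pics/w1.png'); ci=cinfo('w1.json')
for c in blobs(im):
    (x,y),r=cv2.minEnclosingCircle(c); 
    if y<260: print((x,y),r,cv2.contourArea(c),[onz('wrist',x,y,z,ci)[:2] for z in (.01,.014,.02)], cv2.minAreaRect(c))
E
```

```text
(330.5, 236.0) 37.36652755737305 361.5 [array([0.3381, 0.1275]), array([0.3399, 0.1286]), array([0.3426, 0.1302])] ((330.5272216796875, 236.11878967285156), (6.193610668182373, 74.7294692993164), 77.09259033203125)
(36.24355697631836, 228.47239685058594) 49.33565139770508 4597.5 [array([0.3518, 0.6073]), array([0.3535, 0.6039]), array([0.356 , 0.5987])] ((32.7585334777832, 228.8731689453125), (81.9258804321289, 70.82083129882812), 77.90524291992188)
(463.5, 169.0) 20.718448638916016 890.0 [array([ 0.4494, -0.0686]), array([ 0.4502, -0.0656]), array([ 0.4513, -0.0612])] ((463.576904296875, 168.6153564453125), (28.84440803527832, 34.11405944824219), 56.30992889404297)
(258.7846374511719, 155.3026580810547) 20.75403594970703 1275.5 [array([0.4705, 0.2449]), array([0.4711, 0.2449]), array([0.4719, 0.2448])] ((259.0, 155.0), (40.0, 40.0), 90.0)
(15.0, 56.5) 18.309932708740234 233.0 [array([0.6061, 0.579 ]), array([0.6053, 0.5758]), array([0.6042, 0.5711])] ((11.758389472961426, 61.1308708190918), (36.619667053222656, 11.305399894714355), 34.99201965332031)
(293.7015380859375, 55.895347595214844) 20.897584915161133 1209.5 [array([0.6067, 0.1966]), array([0.606, 0.197]), array([0.6049, 0.1976])] ((294.0, 55.5), (38.0, 41.0), 0.0)
(438.5, 61.5) 66.5019760131836 7586.0 [array([ 0.5997, -0.0036]), array([ 0.599 , -0.0012]), array([0.598 , 0.0022])] ((438.8824157714844, 62.02940368652344), (87.79788970947266, 103.07762908935547), 75.96376037597656)
(145.26724243164062, 45.465518951416016) 53.666648864746094 6653.5 [array([0.6197, 0.3988]), array([0.6188, 0.3973]), array([0.6175, 0.395 ])] ((141.0, 52.0), (88.0, 98.0), 90.0)
(44.0, 26.108108520507812) 51.16291046142578 3425.5 [array([0.6429, 0.5312]), array([0.6418, 0.5285]), array([0.6402, 0.5244])] ((44.0, 38.0), (76.0, 88.0), 90.0)
```

Request:
{"fn": "drive_tool", "kwargs": {"moves": [0.036,0.0024,-0.0005,0,0,0,0.036,0.0024,-0.0005,0,0,0,0.036,0.0024,-0.0005,0,0,0,0.036,0.0024,-0.0005,0,0,0,0.036,0.0024,-0.0005,0,0,0,0,0,0,0,0,0]}}

```text
clock: 3.65
tcp_pos: [0.4671, 0.2408, 0.1217]
tcp_rot: [[-0.008, 1.0, -0.001], [-0.003, -0.001, -1.0], [-1.0, -0.008, 0.003]]
ft_force: [-0.5, -1.2, 0.4]
finger_gap: 0.0853
```

```bash
python3 - <<'E'
from h import *
s,ci,im=shot('w2'); print(s['tcp_pos'])
for c in blobs(im):
    (x,y),r=cv2.minEnclosingCircle(c); 
    print((x,y),r,cv2.contourArea(c),onz('wrist',x,y,.014,ci)[:2],cv2.boundingRect(c))
print(proj('wrist',s['tcp_pos'],ci))
E
```

```text
[0.4671 0.2408 0.1217]
(426.5, 383.0) 22.500099182128906 472.0 [0.2532 0.0576] (404, 370, 46, 14)
(336.828857421875, 322.0570373535156) 23.58983039855957 335.5 [0.3349 0.163 ] (314, 314, 46, 18)
(367.8038024902344, 267.8038024902344) 28.572471618652344 496.0 [0.3973 0.1382] (352, 244, 41, 49)
(154.0, 267.5) 28.42983627319336 484.0 [0.3984 0.3419] (131, 244, 40, 49)
(257.1009826660156, 193.63323974609375) 34.69033432006836 3545.0 [0.4712 0.2434] (223, 160, 69, 67)
(505.5, 63.890625) 64.12702178955078 1475.0 [0.5751 0.051 ] (498, 0, 14, 129)
(323.0, 22.769229888916016) 38.463558197021484 3363.5 [0.603  0.1939] (287, 0, 70, 60)
(67.5, 44.0) 59.12919616699219 4285.0 [0.589  0.3857] (28, 0, 97, 93)
(34.5, 42.5) 54.740394592285156 5423.0 [0.59   0.4103] (0, 0, 72, 89)
(np.float64(260.1710486082198), np.float64(259.6240340846306))
```

View pics/w2.png

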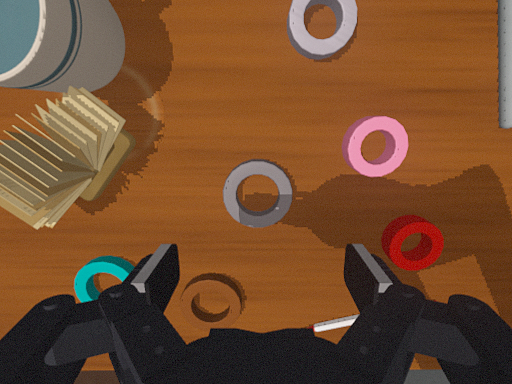

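Request:
{"fn": "drive_tool", "kwargs": {"moves": [0.03,0,0,0,0,0,0.03,0,0,0,0,0,0.025,0,0,0,0,0,0,0,0,0,0,0,0,0,0,0,0,0]}}

```text
clock: 4.2
tcp_pos: [0.4713, 0.243, 0.0421]
tcp_rot: [[0.002, 1.0, -0.001], [0.001, -0.001, -1.0], [-1.0, 0.002, -0.001]]
ft_force: [0.3, 0.8, 0.2]
finger_gap: 0.0852
```

```bash
python3 - <<'E'
from h import *
s,ci,im=shot('w3'); print(s['tcp_pos'],s['tcp_rot'])
for c in blobs(im):
    (x,y),r=cv2.minEnclosingCircle(c); 
    print((x,y),r,cv2.contourArea(c),onz('wrist',x,y,.014,ci)[:2],cv2.boundingRect(c))
print(proj('wrist',s['tcp_pos'],ci))
E
```

```text
[0.4713 0.243  0.0421] [[ 0.0017  1.     -0.0009]
 [ 0.0007 -0.0009 -1.    ]
 [-1.      0.0017 -0.0007]]
(368.9117736816406, 267.0882263183594) 28.61957359313965 496.5 [0.4505 0.1746] (352, 244, 41, 49)
(154.0, 267.5) 28.42983627319336 490.0 [0.4503 0.3101] (131, 244, 40, 49)
(259.6591796875, 236.0672607421875) 49.825592041015625 7127.0 [0.4718 0.2434] (210, 187, 100, 96)
(356.5, 1.0) 51.50980758666992 2802.5 [0.5956 0.1961] (305, 0, 104, 43)
(28.5, 45.5) 53.68901824951172 4681.5 [0.5763 0.3599] (0, 0, 62, 92)
(np.float64(260.1934111002327), np.float64(259.63894450890564))
```

View pics/w3.png

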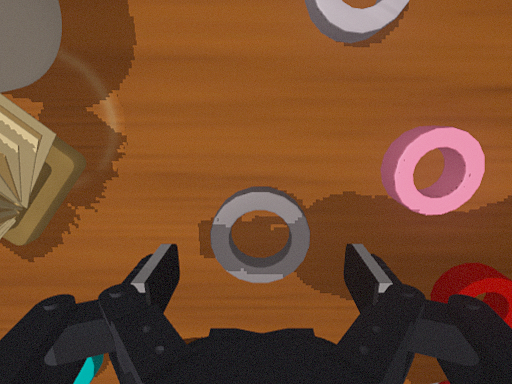

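The washer (260,236) is centred between the jaws. I'll descend and close.

Request:
{"fn": "drive_tool", "kwargs": {"moves": [0.016,0,0,0,0,0,0.016,0,0,0,0,0,0,0,0,0,0,0]}}

```text
clock: 4.55
tcp_pos: [0.4705, 0.2429, 0.009]
tcp_rot: [[0.001, 1.0, -0.001], [0.0, -0.001, -1.0], [-1.0, 0.001, -0.0]]
ft_force: [-0.5, -0.4, 0.5]
finger_gap: 0.0856
```

Request:
{"fn": "drive_tool", "kwargs": {"moves": [0,0,0,0,0,0,0,0,0,0,0,0,0,0,0,0,0,0,0,0,0,0,0,0,0,0,0,0,0,0], "gripper": -0.2}}

```text
clock: 5.05
tcp_pos: [0.4713, 0.2432, 0.0107]
tcp_rot: [[0.003, 1.0, -0.0], [0.001, -0.0, -1.0], [-1.0, 0.003, -0.001]]
ft_force: [-1.8, -1.2, 12.7]
finger_gap: 0.0598
```

Request:
{"fn": "drive_tool", "kwargs": {"moves": [-0.003,0,0,0,0,0,0,0,0,0,0,0]}}

```text
clock: 5.25
tcp_pos: [0.4709, 0.2431, 0.0125]
tcp_rot: [[0.002, 1.0, -0.001], [0.001, -0.001, -1.0], [-1.0, 0.002, -0.001]]
ft_force: [-0.3, 0.3, -0.2]
finger_gap: 0.0595
```

```bash
python3 - <<'E'
from h import *
s,ci,im=shot('w4'); print(s['tcp_pos'],s['finger_gap'],s['ft_force'])
E
```

```text
[0.4709 0.2431 0.0125] 0.059527348005246485 [-0.2834  0.2733 -0.1983]
```

View pics/w4.png

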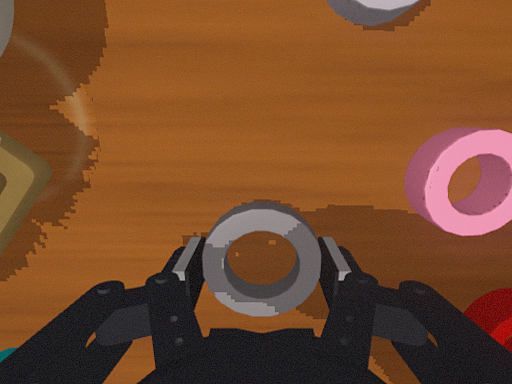

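Request:
{"fn": "drive_tool", "kwargs": {"moves": [-0.02,0,0,0,0,0,-0.04,0,0,0,0,0,-0.045,0,0,0,0,0,-0.05,0,0,0,0,0,0,0.01,0.041,0,0,0,0,0.01,0.041,0,0,0,0,0.01,0.041,0,0,0,0,0.01,0.041,0,0,0,0,0.01,0.041,0,0,0,0,0.01,0.041,0,0,0,0,0,0,0,0,0,0,0,0,0,0,0]}}

```text
clock: 6.5
tcp_pos: [0.5298, -0.004, 0.1662]
tcp_rot: [[-0.001, 1.0, -0.003], [0.001, -0.003, -1.0], [-1.0, -0.001, -0.001]]
ft_force: [-1.4, 0.5, -0.5]
finger_gap: 0.0595
```

```bash
python3 - <<'E'
from h import *
s,ci,im=shot('w5'); print(s['tcp_pos'],s['finger_gap'],s['ft_force'])
cv2.imwrite('pics/w5b.png',cv2.resize(im[0:330,110:410],None,fx=1.8,fy=1.8,interpolation=cv2.INTER_CUBIC))
E
```

```text
[ 0.5298 -0.004   0.1662] 0.0595136750777626 [-1.4042  0.4606 -0.4724]
```

View pics/w5b.png

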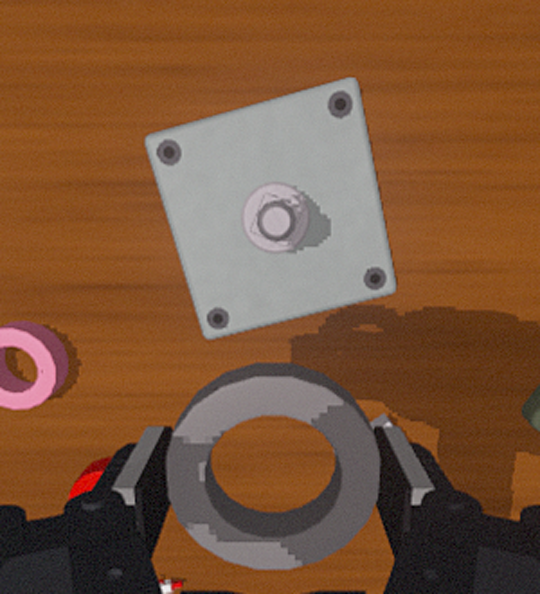

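```bash
python3 - <<'E'
from h import *
im=cv2.imread('pics/w5.png'); ci=cinfo('w5.json')
hsv=cv2.cvtColor(im,cv2.COLOR_BGR2HSV)
for c in blobs(im,75,80,150):
    x,y,w,h=cv2.boundingRect(c)
    print((x,y,w,h),cv2.contourArea(c),cv2.minAreaRect(c))
    if 5000<cv2.contourArea(c) and y<100:
        b=cv2.boxPoints(cv2.minAreaRect(c)); print([onz('wrist',*p,.01,ci)[:2] for p in b], np.mean([onz('wrist',*p,.01,ci)[:2] for p in b],0))
        pts=np.array([onz('wrist',*p,.01,ci)[:2] for p in c[:,0].astype(float)]);print(cv2.minAreaRect((pts*1000).astype(np.float32)))
# held washer: dark/any non wood
T=[.5298,-.004,.1662]
for z in (.163,.17): print('washer', [onz('wrist',u,v,z,ci)[:2] for u,v in [(202.5,258),(321,258),(262,203),(262,316)]])
print(proj('wrist',T,ci))
cv2.imwrite('pics/w5c.png',cv2.resize(im[90:150,225:310],None,fx=9,fy=9,interpolation=cv2.INTER_CUBIC))
E
```

```text
(172, 237, 29, 44) 393.0 ((185.17623901367188, 256.6623840332031), (14.417811393737793, 47.302879333496094), 20.85445785522461)
(315, 230, 36, 51) 441.0 ((333.4759826660156, 254.22686767578125), (53.57171630859375, 14.974770545959473), 62.35402297973633)
(203, 208, 118, 108) 9985.5 ((261.5, 261.5), (107.0, 117.0), 90.0)
(406, 189, 67, 64) 2276.5 ((438.780517578125, 221.5243682861328), (40.29283142089844, 63.562721252441406), 38.65980911254883)
(22, 83, 65, 56) 2717.5 ((53.68999481201172, 111.16999816894531), (66.18519592285156, 53.03300857543945), 8.130102157592773)
(190, 43, 140, 146) 13960.0 ((264.6260986328125, 117.076171875), (122.39749908447266, 123.0723876953125), 74.16761016845703)
[array([0.6372, 0.0632]), array([ 0.6652, -0.0469]), array([ 0.5574, -0.0856]), array([0.5222, 0.0367])] [ 0.5955 -0.0081]
((595.6634521484375, -6.171012878417969), (114.6700210571289, 114.7181625366211), 14.240896224975586)
washer [array([0.5291, 0.0263]), array([ 0.5289, -0.0359]), array([ 0.5592, -0.005 ]), array([ 0.4927, -0.0048])]
washer [array([0.5329, 0.0246]), array([ 0.5327, -0.0342]), array([ 0.5615, -0.005 ]), array([ 0.4985, -0.0048])]
(np.float64(260.19311381392623), np.float64(259.62727960557186))
```

View pics/w5c.png

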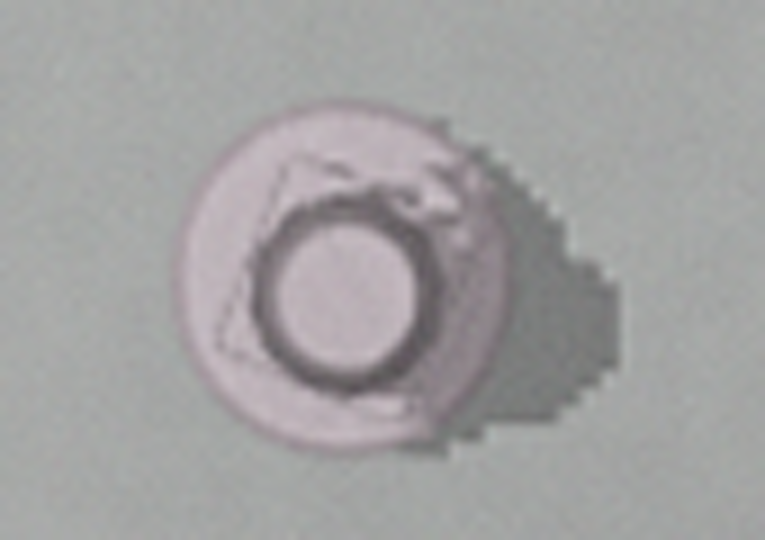

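```bash
python3 - <<'E'
from h import *
ci=cinfo('w5.json')
print(onz('wrist',263.3,122.6,.083,ci), onz('wrist',263,120.6,.026,ci))
q=[onz('wrist',225+a/9-.0,90+b/9,.065,ci)[:2] for a,b in [(295,152),(222,355),(440,190),(410,412)]]
print(q)
for a,b in((0,1),(0,2),(1,3)):
    d=q[b]-q[a]; print(np.linalg.norm(d),np.degrees(np.arctan2(d[1],d[0]))%90)
E
```

```text
[ 0.5956 -0.0063  0.083 ] [ 0.5959 -0.0064  0.026 ]
[array([ 0.607 , -0.0021]), array([0.5899, 0.0045]), array([ 0.6038, -0.0148]), array([ 0.5848, -0.0123])]
0.01837645161103477 68.95476127648703
0.013029758750286278 75.78868401030418
0.017463595845221547 73.31638572527454
```

Request:
{"fn": "drive_tool", "kwargs": {"moves": [0,0.0326,0.001,0,0,0,0,0.0326,0.001,0,0,0,0,0,0,0,0,0,0,0,0,0,0,0]}}

```text
clock: 6.95
tcp_pos: [0.5947, -0.0037, 0.1659]
tcp_rot: [[-0.001, 1.0, 0.001], [0.001, 0.001, -1.0], [-1.0, -0.001, -0.001]]
ft_force: [-0.7, -0.0, -0.1]
finger_gap: 0.0596
```

```bash
python3 - <<'E'
from h import *
s,ci,im=shot('w6'); print(s['tcp_pos'],s['finger_gap'],s['ft_force'],s['tcp_rot'])
cv2.imwrite('pics/w6b.png',cv2.resize(im[130:340,160:360],None,fx=2.8,fy=2.8,interpolation=cv2.INTER_CUBIC))
print(proj('wrist',[.5956,-.0063,.083],ci),proj('wrist',[.5956,-.0063,s['tcp_pos'][2]+.003],ci))
E
```

```text
[ 0.5947 -0.0037  0.1659] 0.05960510160185455 [-0.6997 -0.0087 -0.0737] [[-0.0013  1.      0.0012]
 [ 0.0005  0.0012 -1.    ]
 [-1.     -0.0013 -0.0005]]
(np.float64(263.8582013833661), np.float64(206.87591220109923)) (np.float64(265.4743094541999), np.float64(261.0151908226465))
```

View pics/w6b.png

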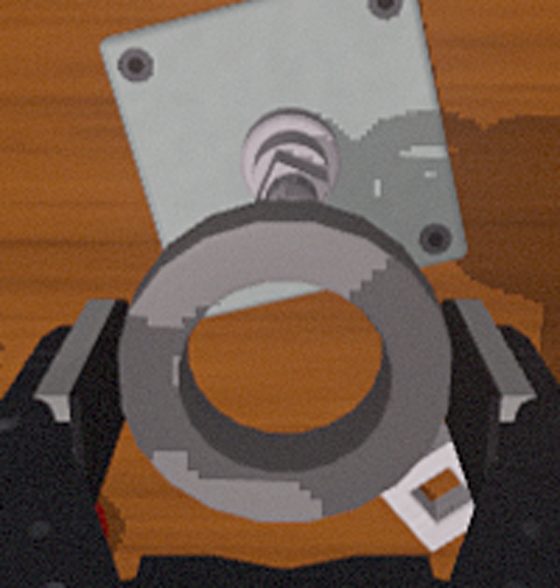

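Request:
{"fn": "drive_tool", "kwargs": {"moves": [0.025,0,0.0008,0,0,0,0.025,0,0.0007,0,0,0,0.012,0,0,0,0,0,0,0,0,0,0,0,0,0,0,0,0,0]}}

```text
clock: 7.5
tcp_pos: [0.5948, -0.0065, 0.1047]
tcp_rot: [[-0.0, 1.0, -0.0], [0.0, -0.0, -1.0], [-1.0, -0.0, -0.0]]
ft_force: [0.1, -0.3, -0.5]
finger_gap: 0.0596
```

```bash
python3 - <<'E'
from h import *
s,ci,im=shot('w7'); print(s['tcp_pos'],s['finger_gap'],s['ft_force'])
cv2.imwrite('pics/w7b.png',cv2.resize(im[130:340,160:360],None,fx=2.8,fy=2.8,interpolation=cv2.INTER_CUBIC))
for i in range(3): print(telemetry.get_state()['tcp_pos'])
print(proj('wrist',[.5956,-.0063,.083],ci))
E
```

```text
[ 0.5948 -0.0065  0.1047] 0.05957910536712012 [ 0.0528 -0.3399 -0.4637]
[ 0.5955 -0.0066  0.1053]
[ 0.5955 -0.0066  0.1053]
[ 0.5955 -0.0066  0.1053]
(np.float64(260.01065911513734), np.float64(240.09799857678453))
```

View pics/w7b.png

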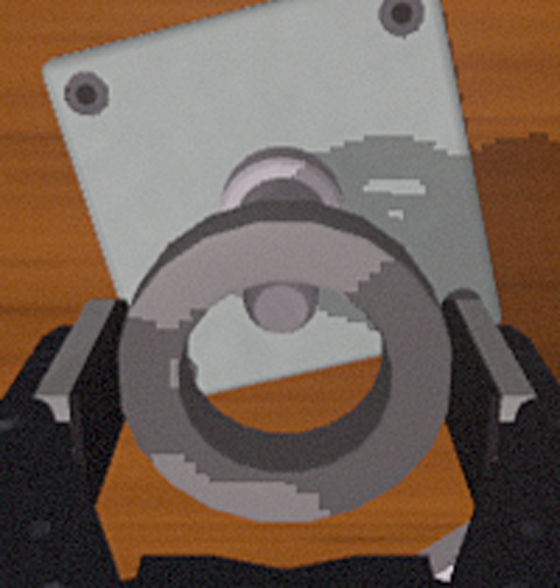

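```bash
python3 - <<'E'
from h import *
ci=cinfo('w7.json'); T=np.array([.5955,-.0066,.1053]); a=np.linspace(0,2*np.pi,400)
im=cv2.imread('pics/w7.png')
for h in (-.002,.0015,.004):
  for r in (.031,.019):
    P=np.array([proj('wrist',T+[r*np.cos(t),r*np.sin(t),h],ci) for t in a]); print(h,r,P.min(0),P.max(0),(P.min(0)+P.max(0))/2)
E
```

```text
-0.002 0.031 [200.4285 199.7968] [320.4623 307.9285] [260.4454 253.8626]
-0.002 0.019 [223.711  222.8327] [297.1954 288.9571] [260.4532 255.8949]
0.0015 0.031 [198.9859 201.9449] [321.8782 312.2444] [260.4321 257.0947]
0.0015 0.019 [222.8248 225.4956] [298.0557 292.9384] [260.4402 259.217 ]
0.004 0.031 [197.9127 203.5469] [322.9316 315.4473] [260.4222 259.4971]
0.004 0.019 [222.1655 227.4795] [298.6956 295.8955] [260.4306 261.6875]
```

Request:
{"fn": "drive_tool", "kwargs": {"moves": [0.012,0.001,-0.001,0,0,0,0.012,0,0,0,0,0,0.011,0,0,0,0,0,0,0,0,0,0,0,0,0,0,0,0,0]}}

```text
clock: 8.05
tcp_pos: [0.5956, -0.0057, 0.0686]
tcp_rot: [[-0.001, 1.0, -0.001], [0.0, -0.001, -1.0], [-1.0, -0.001, -0.0]]
ft_force: [0.2, 0.1, -0.5]
finger_gap: 0.0595
```

```bash
python3 - <<'E'
from h import *
s,ci,im=shot('w8'); print(s['tcp_pos'],s['finger_gap'],s['ft_force'])
cv2.imwrite('pics/w8b.png',cv2.resize(im[180:330,180:340],None,fx=4,fy=4,interpolation=cv2.INTER_CUBIC))
print(telemetry.get_state()['tcp_pos'])
A=[.5956,-.0063]
for z in (.083,.065,.048,.072):print(z,proj('wrist',A+[z],ci))
E
```

```text
[ 0.5956 -0.0057  0.0686] 0.05953353123632737 [ 0.2046  0.1245 -0.4995]
[ 0.5961 -0.0058  0.0691]
0.083 (np.float64(261.30213554487824), np.float64(275.12986303109744))
0.065 (np.float64(261.2698992286704), np.float64(256.27776784899356))
0.048 (np.float64(261.24570693671063), np.float64(242.12989227416207))
0.072 (np.float64(261.28149369510305), np.float64(263.0583188078847))
```

View pics/w8b.png

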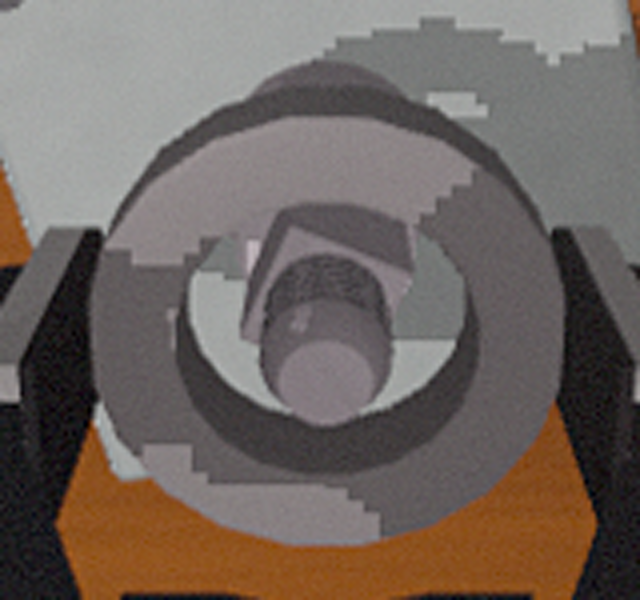

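```bash
cat > fit.py <<'E'
from h import *
from scipy.optimize import least_squares
def fitw(ci,T,top,obs,tilt=True,R=.031,r=.019,t=.014):
    # obs: dict of extents: to_t,to_b,to_l,to_r (top face outer), bo_t (bottom face outer top), tb_t,tb_b,tb_l,tb_r (top bore), bb_b
    a=np.linspace(0,2*np.pi,181)
    f=192/np.tan(np.radians(ci['vertical_fov'])/2);M=np.array(ci['pose'])
    def pr(P):
        q=(P-M[:3,3])@M[:3,:3]; return np.stack([ci['cx']-f*q[:,0]/q[:,2],ci['cy']+f*q[:,1]/q[:,2]],1)
    def model(p):
        x,y,h,pi=p; out={}
        for nm,rad,z in(('to',R,0),('bo',R,-t),('tb',r,0),('bb',r,-t)):
            P=np.stack([rad*np.cos(a),rad*np.sin(a),z+0*a],1)
            c,s=np.cos(pi),np.sin(pi); P=P@np.array([[c,0,s],[0,1,0],[-s,0,c]]).T+np.array(T)+[x,y,h]
            q=pr(P); out[nm+'_t']=q[:,1].min();out[nm+'_b']=q[:,1].max();out[nm+'_l']=q[:,0].min();out[nm+'_r']=q[:,0].max()
        return out
    def res(p):
        m=model(p); e=[m[k]-v for k,v in obs.items()]
        if not tilt: e.append(p[3]*1e4)
        return e
    s=least_squares(res,[0,0,.002,0],x_scale=[.001,.001,.001,.01]); 
    return s.x, dict(zip(obs,np.round(res(s.x),1)))
E
python3 - <<'E'
from fit import *
ci=cinfo('w8.json');T=[.5961,-.0058,.0691]
o=dict(to_t=208.75,to_b=316.2,to_l=202.5,to_r=321.3,bo_t=201.25,tb_t=231,tb_b=297.5,tb_l=224.3,tb_r=300.5,bb_b=283)
print(fitw(ci,T,0,o)); print(fitw(ci,T,0,o,False))
E
```

```text
(array([-0.0042, -0.001 , -0.0009,  0.0192]), {'to_t': np.float64(-0.2), 'to_b': np.float64(0.4), 'to_l': np.float64(-0.2), 'to_r': np.float64(0.7), 'bo_t': np.float64(-0.6), 'tb_t': np.float64(0.5), 'tb_b': np.float64(0.0), 'tb_l': np.float64(1.2), 'tb_r': np.float64(-1.7), 'bb_b': np.float64(-0.1)})
(array([-0.004 , -0.001 , -0.0003,  0.    ]), {'to_t': np.float64(0.2), 'to_b': np.float64(0.1), 'to_l': np.float64(-0.5), 'to_r': np.float64(1.0), 'bo_t': np.float64(-0.8), 'tb_t': np.float64(0.9), 'tb_b': np.float64(-0.0), 'tb_l': np.float64(1.0), 'tb_r': np.float64(-1.5), 'bb_b': np.float64(-0.6)})
```

```bash
python3 - <<'E'
import cv2
for n in('w3','w4'):
    im=cv2.imread(f'pics/{n}.png'); cv2.imwrite(f'pics/{n}b.png',cv2.resize(im[175:325,180:340],None,fx=4,fy=4,interpolation=cv2.INTER_CUBIC))
E
```

```text
(no output)
```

View pics/w3b.png

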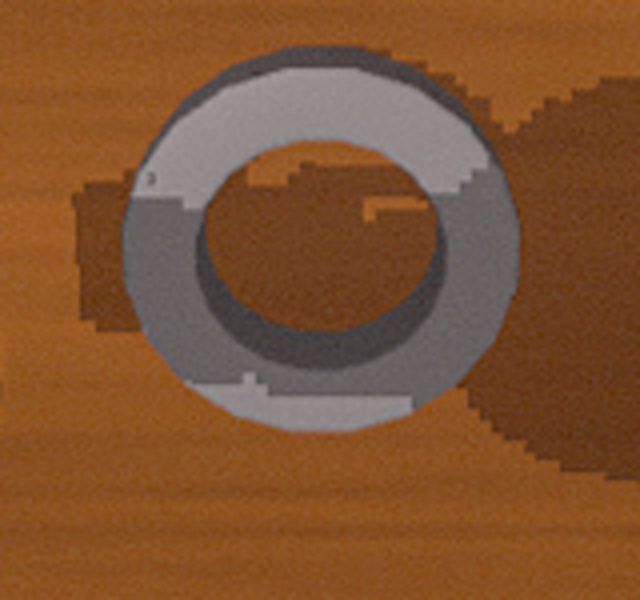

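View pics/w4b.png

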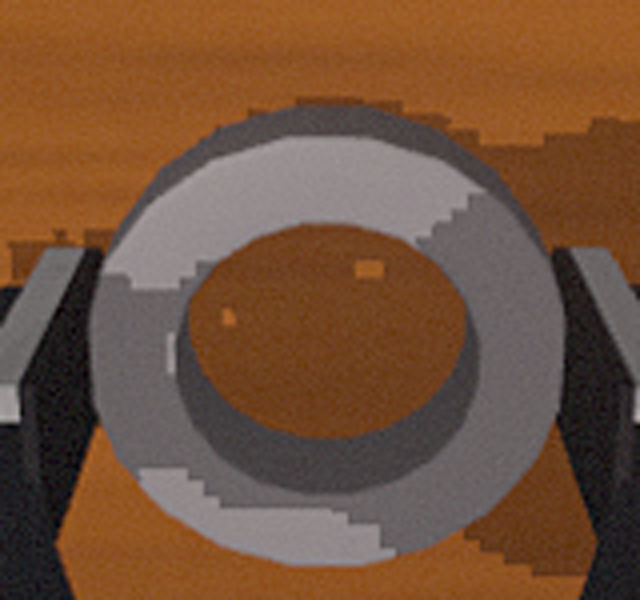

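```bash
python3 - <<'E'
from fit import *
ci=cinfo('w3.json');T=[.4713,.243,.0421]
o=dict(to_t=191.75,to_b=283,to_l=210.5,to_r=310,bo_t=186,tb_t=210,tb_b=267.5,tb_l=229,tb_r=291.75,bb_b=257.5)
print(fitw(ci,T,0,o)); print(fitw(ci,T,0,o,False))
ci=cinfo('w4.json');T=[.4709,.2431,.0125]
o=dict(to_t=209,to_b=316.2,to_l=202.5,to_r=321.3,bo_t=201.25,tb_t=231,tb_b=298.3,tb_l=224.3,tb_r=300.5,bb_b=284.5)
print(fitw(ci,T,0,o,False))
E
```

```text
(array([-0.0031,  0.    , -0.0306,  0.0186]), {'to_t': np.float64(-0.5), 'to_b': np.float64(0.8), 'to_l': np.float64(-0.1), 'to_r': np.float64(0.3), 'bo_t': np.float64(-0.0), 'tb_t': np.float64(0.6), 'tb_b': np.float64(-0.3), 'tb_l': np.float64(0.7), 'tb_r': np.float64(-0.8), 'bb_b': np.float64(-0.6)})
(array([-0.0029,  0.    , -0.03  ,  0.    ]), {'to_t': np.float64(-0.2), 'to_b': np.float64(0.7), 'to_l': np.float64(-0.3), 'to_r': np.float64(0.5), 'bo_t': np.float64(-0.2), 'tb_t': np.float64(0.9), 'tb_b': np.float64(-0.3), 'tb_l': np.float64(0.6), 'tb_r': np.float64(-0.7), 'bb_b': np.float64(-0.9)})
(array([-0.0035, -0.0009,  0.0006,  0.    ]), {'to_t': np.float64(0.2), 'to_b': np.float64(0.7), 'to_l': np.float64(-0.7), 'to_r': np.float64(1.2), 'bo_t': np.float64(-0.5), 'tb_t': np.float64(1.2), 'tb_b': np.float64(-0.3), 'tb_l': np.float64(0.9), 'tb_r': np.float64(-1.4), 'bb_b': np.float64(-1.5)})
```

Request:
{"fn": "drive_tool", "kwargs": {"moves": [0.01,0.0028,-0.0005,0,0,0,0.009,0,0,0,0,0,0,0,0,0,0,0,0,0,0,0,0,0]}}

```text
clock: 8.5
tcp_pos: [0.5985, -0.0052, 0.0498]
tcp_rot: [[-0.001, 1.0, -0.001], [0.0, -0.001, -1.0], [-1.0, -0.001, -0.0]]
ft_force: [0.1, 0.7, -0.8]
finger_gap: 0.0595
```

```bash
python3 - <<'E'
from h import *
s,ci,im=shot('w9'); print(s['tcp_pos'],s['finger_gap'],s['ft_force'])
cv2.imwrite('pics/w9b.png',cv2.resize(im[180:330,180:340],None,fx=4,fy=4,interpolation=cv2.INTER_CUBIC))
print(telemetry.get_state()['tcp_pos'])
A=[.5956,-.0063]
for z in (.083,.065,.048,.05):print(z,proj('wrist',A+[z],ci))
E
```

```text
[ 0.5985 -0.0052  0.0498] 0.059509495131044955 [ 0.0647  0.6673 -0.7576]
[ 0.5988 -0.0053  0.0501]
0.083 (np.float64(262.67534731422256), np.float64(307.116383252152))
0.065 (np.float64(262.4546212115814), np.float64(281.5191860451864))
0.048 (np.float64(262.29402963877556), np.float64(262.89567885821566))
0.05 (np.float64(262.31103861738336), np.float64(264.8681785965945))
```

View pics/w9b.png

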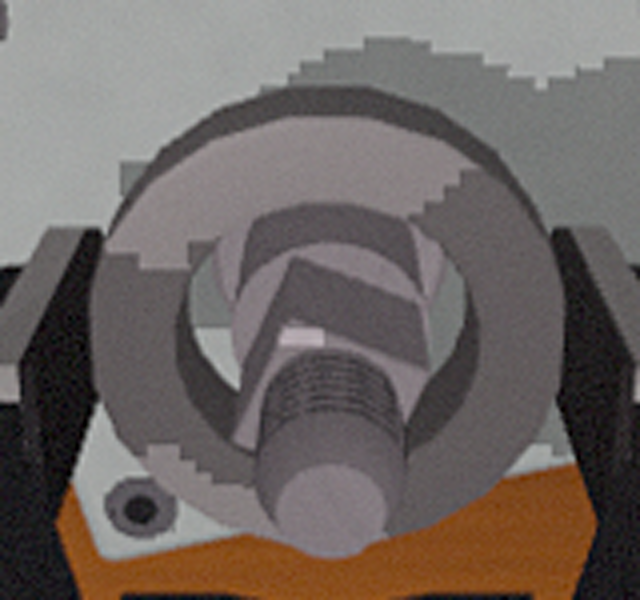

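Request:
{"fn": "drive_tool", "kwargs": {"moves": [0.005,-0.0005,0,0,0,0,0.004,0,0,0,0,0,0.003,0,0,0,0,0,0,0,0,0,0,0]}}

```text
clock: 8.95
tcp_pos: [0.598, -0.0052, 0.0377]
tcp_rot: [[-0.001, 1.0, -0.001], [0.0, -0.001, -1.0], [-1.0, -0.001, -0.0]]
ft_force: [-1.0, 0.7, -0.7]
finger_gap: 0.0597
```

Request:
{"fn": "drive_tool", "kwargs": {"moves": [0.0015,0,0,0,0,0,0.0015,0,0,0,0,0]}}

```text
clock: 9.15
tcp_pos: [0.5986, -0.0053, 0.0353]
tcp_rot: [[0.0, 1.0, -0.001], [0.0, -0.001, -1.0], [-1.0, 0.0, -0.0]]
ft_force: [-0.4, -0.7, -0.7]
finger_gap: 0.0592
```

Request:
{"fn": "drive_tool", "kwargs": {"moves": [0.0015,0,0,0,0,0,0,0,0,0,0,0]}}

```text
clock: 9.35
tcp_pos: [0.5983, -0.0052, 0.0336]
tcp_rot: [[-0.0, 1.0, -0.001], [0.0, -0.001, -1.0], [-1.0, -0.0, -0.0]]
ft_force: [-0.8, 0.5, -1.2]
finger_gap: 0.0595
```

Request:
{"fn": "drive_tool", "kwargs": {"moves": [0.0015,0,0,0,0,0,0.0015,0,0,0,0,0,0,0,0,0,0,0]}}

```text
clock: 9.65
tcp_pos: [0.5983, -0.0053, 0.0306]
tcp_rot: [[-0.0, 1.0, -0.001], [0.0, -0.001, -1.0], [-1.0, -0.0, -0.0]]
ft_force: [0.3, 0.3, -0.8]
finger_gap: 0.0595
```

```bash
python3 - <<'E'
from h import *
s,ci,im=shot('w10'); print(s['tcp_pos'],s['finger_gap'],s['ft_force'],s['moment'])
cv2.imwrite('pics/w10b.png',cv2.resize(im[180:384,180:340],None,fx=3,fy=3,interpolation=cv2.INTER_CUBIC))
im=viewer.get_image('scene'); cv2.imwrite('pics/s10.png',cv2.resize(im[140:240,200:330],None,fx=6,fy=6,interpolation=cv2.INTER_CUBIC))
E
```

```text
[ 0.5983 -0.0053  0.0306] 0.05947605191307748 [ 0.2705  0.3137 -0.7889] [ 0.0222  0.0007 -0.0109]
```

View pics/w10b.png

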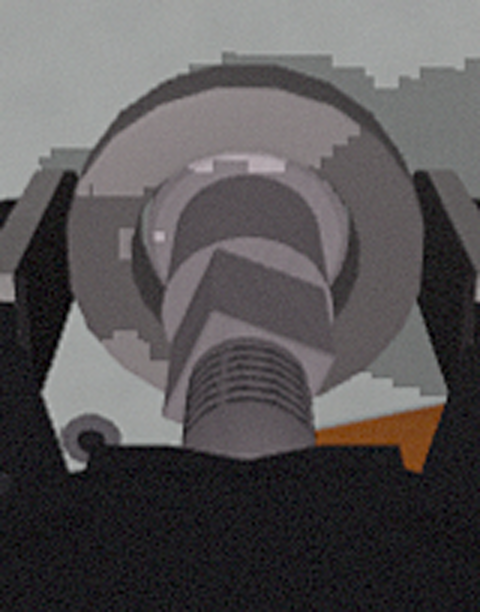

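View pics/s10.png

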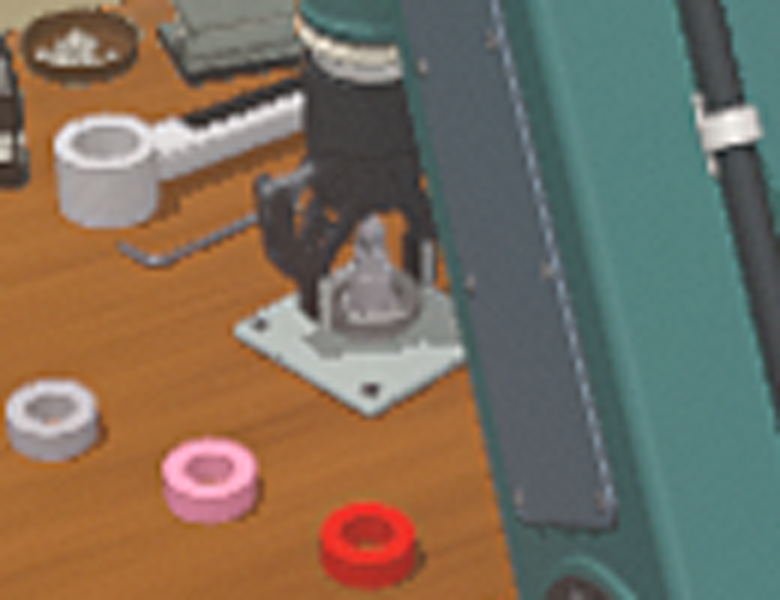

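Request:
{"fn": "drive_tool", "kwargs": {"moves": [0,0,0,0,0,0,0,0,0,0,0,0,0,0,0,0,0,0,0,0,0,0,0,0], "gripper": 1}}

```text
clock: 10.15
tcp_pos: [0.5985, -0.0053, 0.0309]
tcp_rot: [[0.0, 1.0, -0.001], [0.0, -0.001, -1.0], [-1.0, 0.0, -0.0]]
ft_force: [0.0, 0.0, 0.1]
finger_gap: 0.0851
```

```bash
python3 - <<'E'
from h import *
s,ci,im=shot('w11'); print(s['tcp_pos'],s['finger_gap'],s['ft_force'],s['moment'])
cv2.imwrite('pics/w11b.png',cv2.resize(im[100:384,150:370],None,fx=2.5,fy=2,interpolation=cv2.INTER_CUBIC))
E
```

```text
[ 0.5985 -0.0053  0.0309] 0.08507476960014641 [0.009  0.0052 0.0859] [-0.0087 -0.0012 -0.0238]
```

View pics/w11b.png

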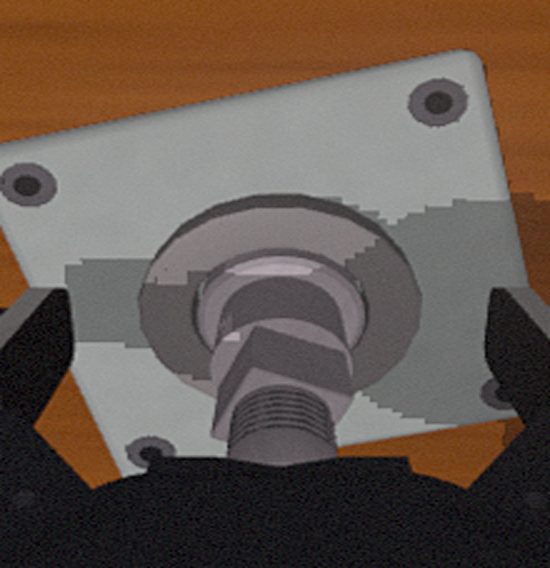

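Request:
{"fn": "drive_tool", "kwargs": {"moves": [-0.043,0,0,0,0,0,-0.043,0,0,0,0,0,-0.04,0,0,0,0,0,0,0.0015,-0.04,0,0,0,0,0.0015,-0.04,0,0,0,0.02,0.0015,-0.04,0,0,0,0.03,0.0015,-0.04,0,0,0,0.03,0,-0.04,0,0,0,0.02,0,0,0,0,0,0,0,0,0,0,0,0,0,0,0,0,0]}}

```text
clock: 11.3
tcp_pos: [0.6044, 0.1944, 0.0569]
tcp_rot: [[-0.001, 1.0, -0.001], [-0.0, -0.001, -1.0], [-1.0, -0.001, 0.0]]
ft_force: [0.1, 0.1, 0.7]
finger_gap: 0.086
```

```bash
python3 - <<'E'
from h import *
s,ci,im=shot('w12'); print(s['tcp_pos'],s['finger_gap'],s['ft_force'])
print(telemetry.get_state()['tcp_pos'])
cv2.imwrite('pics/w12b.png',cv2.resize(im[150:330,160:360],None,fx=4,fy=3.3,interpolation=cv2.INTER_CUBIC))
E
```

```text
[0.6044 0.1944 0.0569] 0.08597088108866514 [0.0818 0.1341 0.6818]
[0.6053 0.1942 0.0578]
```

View pics/w12b.png

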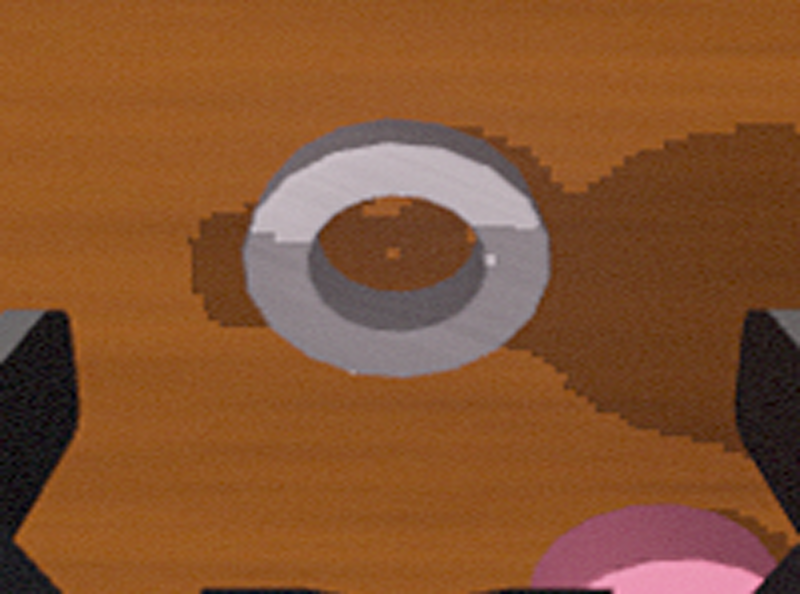

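```bash
python3 - <<'E'
from fit import *
ci=cinfo('w12.json');T=[.6044,.1944,.0569]
o=dict(to_t=193.3,to_b=264.2,to_l=221,to_r=297.5,bo_t=186,tb_t=208.8,tb_b=250.3,tb_l=237,tb_r=281.75,bb_b=238.2)
print(fitw(ci,T,0,o,False,.025,.014,.020))
E
```

```text
(array([-0.0006,  0.0007, -0.0393,  0.    ]), {'to_t': np.float64(-0.1), 'to_b': np.float64(0.6), 'to_l': np.float64(-0.3), 'to_r': np.float64(0.4), 'bo_t': np.float64(-0.5), 'tb_t': np.float64(1.2), 'tb_b': np.float64(-0.3), 'tb_l': np.float64(0.7), 'tb_r': np.float64(-0.8), 'bb_b': np.float64(-0.9)})
```

Request:
{"fn": "drive_tool", "kwargs": {"moves": [0.02,0,-0.0015,0,0,0,0.018,0,0,0,0,0,0,0,0,0,0,0]}}

```text
clock: 11.65
tcp_pos: [0.6041, 0.1949, 0.0186]
tcp_rot: [[-0.001, 1.0, -0.002], [-0.0, -0.002, -1.0], [-1.0, -0.001, 0.0]]
ft_force: [-0.5, -0.5, -0.1]
finger_gap: 0.0854
```

Request:
{"fn": "drive_tool", "kwargs": {"moves": [0,0,0,0,0,0,0,0,0,0,0,0,0,0,0,0,0,0,0,0,0,0,0,0,0,0,0,0,0,0,0,0,0,0,0,0], "gripper": -0.5}}

```text
clock: 12.25
tcp_pos: [0.6059, 0.1961, 0.0211]
tcp_rot: [[0.003, 1.0, -0.001], [0.0, -0.001, -1.0], [-1.0, 0.003, -0.0]]
ft_force: [-1.8, -1.7, 8.9]
finger_gap: 0.0472
```

Request:
{"fn": "drive_tool", "kwargs": {"moves": [-0.01,0,0,0,0,0,-0.035,0,0,0,0,0,-0.04,0,0,0,0,0,-0.035,0,0,0,0,0,0,-0.0014,0.0402,0,0,0,0,-0.0014,0.0402,0,0,0,0,-0.0014,0.0402,0,0,0,0,-0.0014,0.0402,0,0,0,0,-0.0014,0.0402,0,0,0,0,0,0,0,0,0,0,0,0,0,0,0]}}

```text
clock: 13.35
tcp_pos: [0.5975, -0.0056, 0.1395]
tcp_rot: [[0.001, 1.0, -0.003], [0.001, -0.003, -1.0], [-1.0, 0.001, -0.001]]
ft_force: [0.2, -0.2, -1.8]
finger_gap: 0.0477
```

```bash
python3 - <<'E'
from h import *
s,ci,im=shot('w13'); print(s['tcp_pos'],s['finger_gap'],s['ft_force'])
print(telemetry.get_state()['tcp_pos'])
cv2.imwrite('pics/w13b.png',cv2.resize(im[150:330,180:340],None,fx=4,fy=3.3,interpolation=cv2.INTER_CUBIC))
E
```

```text
[ 0.5975 -0.0056  0.1395] 0.04766488960302417 [ 0.1962 -0.2024 -1.7544]
[ 0.5974 -0.0046  0.1394]
```

View pics/w13b.png

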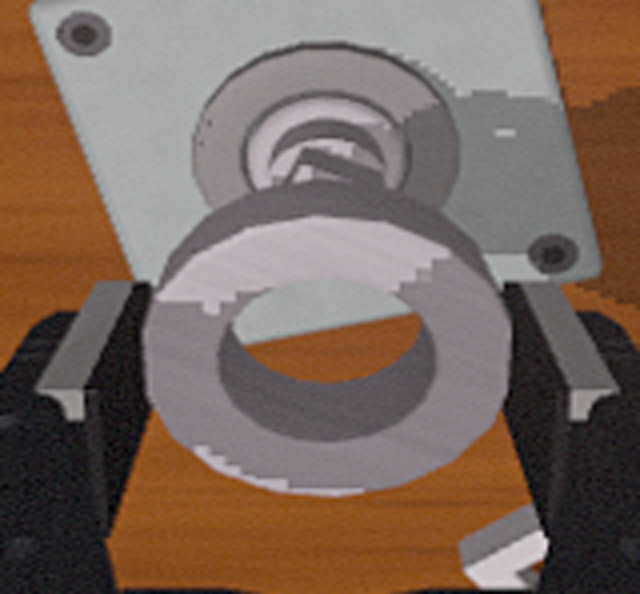

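```bash
python3 - <<'E'
from fit import *
ci=cinfo('w13.json');T=[.5975,-.0056,.1395]
o=dict(to_t=216,to_b=300,to_l=215.5,to_r=308,bo_t=204.5,tb_t=234.8,tb_b=283.6,tb_l=234.25,tb_r=289.5,bb_b=265.8)
print(fitw(ci,T,0,o,False,.025,.014,.020))
print(fitw(ci,T,0,o,True,.025,.014,.020))
ci=cinfo('w11.json');im=cv2.imread('pics/w11.png')
# seated washer top face in w11: l,r,t
o=dict(to_t=100+208/2.,to_l=150+138/2.5,to_r=150+422/2.5,bo_t=100+193/2.)
for z in (.024,.022):
  T=[.5985,-.0053,z]
  import fit
  # fix h by weak trick: report fit
  print(fitw(ci,T,0,o,False))
E
```

```text
(array([-0.003 , -0.0008, -0.0046,  0.    ]), {'to_t': np.float64(0.1), 'to_b': np.float64(0.5), 'to_l': np.float64(-0.7), 'to_r': np.float64(0.8), 'bo_t': np.float64(-0.4), 'tb_t': np.float64(1.3), 'tb_b': np.float64(-0.3), 'tb_l': np.float64(1.2), 'tb_r': np.float64(-1.4), 'bb_b': np.float64(-1.3)})
(array([-0.0032, -0.0008, -0.0054,  0.0301]), {'to_t': np.float64(-0.6), 'to_b': np.float64(0.8), 'to_l': np.float64(-0.5), 'to_r': np.float64(0.6), 'bo_t': np.float64(0.1), 'tb_t': np.float64(0.6), 'tb_b': np.float64(-0.4), 'tb_l': np.float64(1.4), 'tb_r': np.float64(-1.5), 'bb_b': np.float64(-0.5)})
(array([-0.0038, -0.0009, -0.0017,  0.    ]), {'to_t': np.float64(0.0), 'to_l': np.float64(0.0), 'to_r': np.float64(-0.0), 'bo_t': np.float64(-0.0)})
(array([-0.0038, -0.0009,  0.0003,  0.    ]), {'to_t': np.float64(0.0), 'to_l': np.float64(0.0), 'to_r': np.float64(-0.0), 'bo_t': np.float64(-0.0)})
```

Request:
{"fn": "drive_tool", "kwargs": {"moves": [0.02,0.0004,0,0,0,0,0.02,0,0,0,0,0,0.006,0,0,0,0,0,0,0,0,0,0,0,0,0,0,0,0,0]}}

```text
clock: 13.9
tcp_pos: [0.5983, -0.0041, 0.0934]
tcp_rot: [[0.001, 1.0, 0.0], [0.0, 0.0, -1.0], [-1.0, 0.001, -0.0]]
ft_force: [-0.1, -0.9, -1.5]
finger_gap: 0.0472
```

```bash
python3 - <<'E'
from h import *
s,ci,im=shot('w14'); print(s['tcp_pos'],s['finger_gap'],s['ft_force'])
print(telemetry.get_state()['tcp_pos'])
A=[.595,-.0062]
for z in (.083,.065,.048):print(z,proj('wrist',A+[z-.002],ci))
cv2.imwrite('pics/w14b.png',cv2.resize(im[150:330,180:340],None,fx=4,fy=3.3,interpolation=cv2.INTER_CUBIC))
E
```

```text
[ 0.5983 -0.0041  0.0934] 0.047169636269126784 [-0.0905 -0.8672 -1.5045]
[ 0.5986 -0.0043  0.0937]
0.083 (np.float64(264.0877876663241), np.float64(253.88345503781645))
0.065 (np.float64(263.77908726795874), np.float64(240.0913453416616))
0.048 (np.float64(263.53904686412795), np.float64(229.3668253906847))
```

View pics/w14b.png

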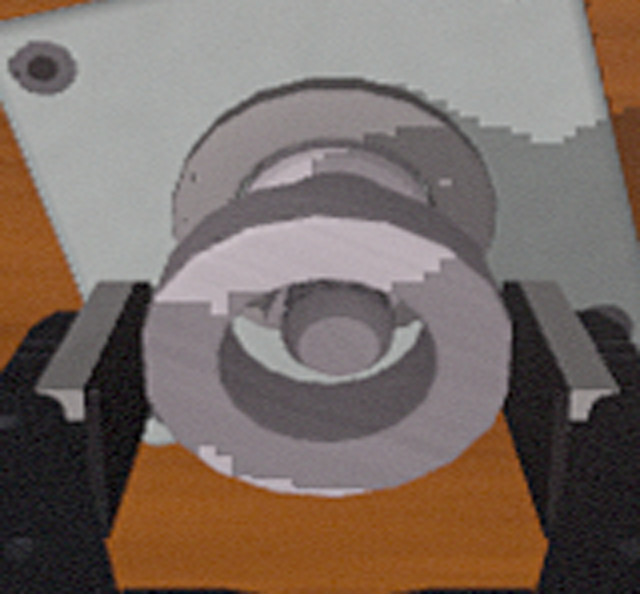

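Request:
{"fn": "drive_tool", "kwargs": {"moves": [0,0,0.0013,0,0,0,0.002,0,0,0,0,0,0.002,0,0,0,0,0,0,0,0,0,0,0]}}

```text
clock: 14.35
tcp_pos: [0.5976, -0.0062, 0.0886]
tcp_rot: [[-0.0, 1.0, -0.001], [0.0, -0.001, -1.0], [-1.0, -0.0, -0.0]]
ft_force: [0.1, -0.1, -1.0]
finger_gap: 0.0469
```

```bash
python3 - <<'E'
from h import *
s,ci,im=shot('w15'); print(s['tcp_pos'],s['finger_gap'],s['ft_force'])
print(telemetry.get_state()['tcp_pos'])
A=[.595,-.0062]
for z in (.083,.065,.048):print(z,proj('wrist',A+[z-.002],ci))
cv2.imwrite('pics/w15b.png',cv2.resize(im[210:310,210:310],None,fx=6,fy=6,interpolation=cv2.INTER_CUBIC))
E
```

```text
[ 0.5976 -0.0062  0.0886] 0.046915804767858414 [ 0.0615 -0.1129 -1.0184]
[ 0.5977 -0.0062  0.0887]
0.083 (np.float64(260.3110555487553), np.float64(256.94852775064334))
0.065 (np.float64(260.3807739620902), np.float64(242.4245758794483))
0.048 (np.float64(260.4346891006122), np.float64(231.1928102731049))
```

View pics/w15b.png

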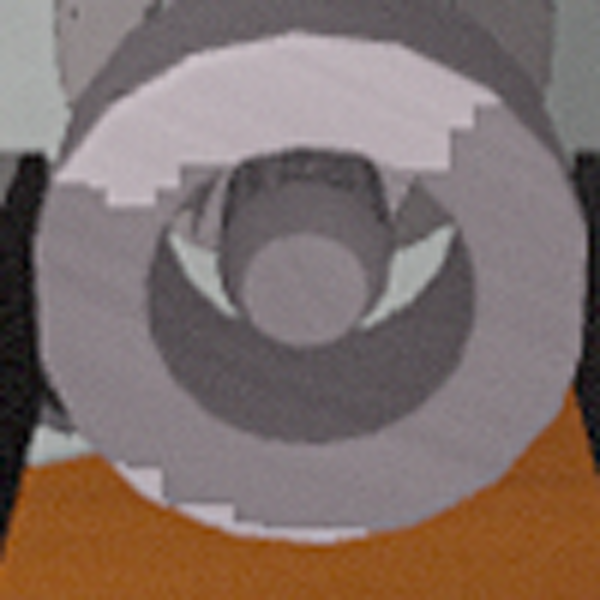

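Request:
{"fn": "drive_tool", "kwargs": {"moves": [0,-0.0004,-0.0006,0,0,0,0.002,0,0,0,0,0,0.002,0,0,0,0,0,0,0,0,0,0,0]}}

```text
clock: 14.8
tcp_pos: [0.5971, -0.0055, 0.0844]
tcp_rot: [[-0.001, 1.0, -0.001], [0.0, -0.001, -1.0], [-1.0, -0.001, -0.0]]
ft_force: [-0.1, -0.4, -2.3]
finger_gap: 0.047
```

Request:
{"fn": "drive_tool", "kwargs": {"moves": [0.002,0,0,0,0,0,0.002,0,0,0,0,0,0,0,0,0,0,0]}}

```text
clock: 15.1
tcp_pos: [0.5972, -0.0055, 0.0805]
tcp_rot: [[-0.001, 1.0, -0.001], [0.0, -0.001, -1.0], [-1.0, -0.001, -0.0]]
ft_force: [0.1, 1.0, -1.4]
finger_gap: 0.0475
```

Request:
{"fn": "drive_tool", "kwargs": {"moves": [0.003,0,0,0,0,0,0.003,0,0,0,0,0,0,0,0,0,0,0]}}

```text
clock: 15.4
tcp_pos: [0.597, -0.0055, 0.0743]
tcp_rot: [[-0.001, 1.0, -0.001], [0.0, -0.001, -1.0], [-1.0, -0.001, -0.0]]
ft_force: [-0.4, -0.2, -1.4]
finger_gap: 0.0478
```

Request:
{"fn": "drive_tool", "kwargs": {"moves": [0.002,0,0,0,0,0,0.0015,0,0,0,0,0,0,0,0,0,0,0]}}

```text
clock: 15.7
tcp_pos: [0.5973, -0.0055, 0.0711]
tcp_rot: [[-0.0, 1.0, -0.001], [0.0, -0.001, -1.0], [-1.0, -0.0, -0.0]]
ft_force: [1.0, 0.8, -1.6]
finger_gap: 0.0474
```

```bash
python3 - <<'E'
from h import *
s,ci,im=shot('w16'); print(s['tcp_pos'],s['finger_gap'],s['ft_force'])
print(telemetry.get_state()['tcp_pos'])
cv2.imwrite('pics/w16b.png',cv2.resize(im[210:310,210:310],None,fx=6,fy=6,interpolation=cv2.INTER_CUBIC))
E
```

```text
[ 0.5973 -0.0055  0.0711] 0.04739933570026085 [ 0.9764  0.8327 -1.5561]
[ 0.5973 -0.0055  0.0712]
```

View pics/w16b.png

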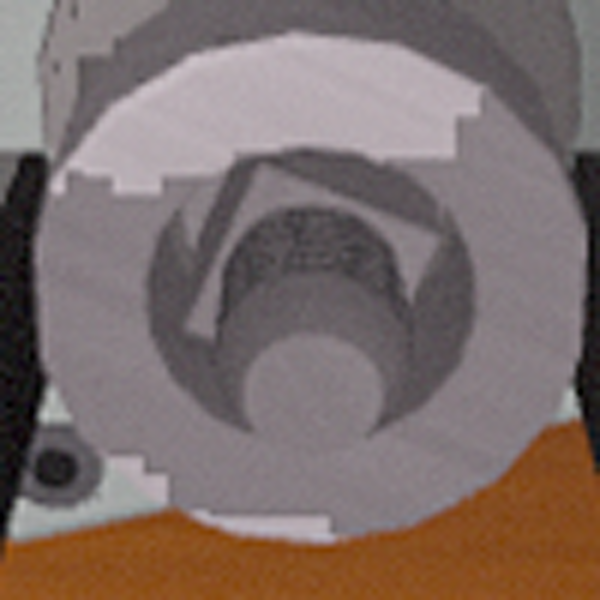

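Request:
{"fn": "drive_tool", "kwargs": {"moves": [0.0015,0,0,0,0,0,0.0015,0,0,0,0,0,0,0,0,0,0,0]}}

```text
clock: 16.05
tcp_pos: [0.5972, -0.0055, 0.0681]
tcp_rot: [[-0.0, 1.0, -0.001], [0.0, -0.001, -1.0], [-1.0, -0.0, -0.0]]
ft_force: [-0.2, 0.3, -2.5]
finger_gap: 0.0469
```

Request:
{"fn": "drive_tool", "kwargs": {"moves": [0.0015,0,0,0,0,0,0.0015,0,0,0,0,0,0,0,0,0,0,0]}}

```text
clock: 16.35
tcp_pos: [0.5973, -0.0055, 0.0651]
tcp_rot: [[-0.0, 1.0, -0.001], [0.0, -0.001, -1.0], [-1.0, -0.0, -0.0]]
ft_force: [0.4, 0.7, -2.4]
finger_gap: 0.0473
```

```bash
python3 - <<'E'
from h import *
ci=cinfo('w16.json')
for z in(.065,.063):
  q=[onz('wrist',210+a/6,210+b/6,z,ci)[:2] for a,b in [(265,163),(440,238),(187,330)]]
  print((q[1]+q[2])/2)
  for a,b in((0,1),(0,2),(1,2)):
    d=q[b]-q[a]; print(np.linalg.norm(d),np.degrees(np.arctan2(d[1],d[0]))%90)
E
```

```text
[ 0.5952 -0.0065]
0.01706015847603375 64.87559295106077
0.017858418788639255 66.38460326172003
0.02437059313417569 21.974627570329247
[ 0.5941 -0.0065]
0.01731300415585871 64.87559295106072
0.018123095347509232 66.38460326172012
0.024731785510987703 21.974627570329318
```

Request:
{"fn": "drive_tool", "kwargs": {"moves": [0.003,0,0,0,0,0,0.003,0,0,0,0,0,0.003,0,0,0,0,0,0.003,0,0,0,0,0,0,0,0,0,0,0]}}

```text
clock: 16.85
tcp_pos: [0.5971, -0.0054, 0.0528]
tcp_rot: [[-0.001, 1.0, -0.001], [0.0, -0.001, -1.0], [-1.0, -0.001, -0.0]]
ft_force: [-0.3, -0.0, -1.3]
finger_gap: 0.0471
```

Request:
{"fn": "drive_tool", "kwargs": {"moves": [0.0015,0,0,0,0,0,0.0015,0,0,0,0,0,0,0,0,0,0,0]}}

```text
clock: 17.15
tcp_pos: [0.5973, -0.0055, 0.0502]
tcp_rot: [[-0.0, 1.0, -0.001], [0.0, -0.001, -1.0], [-1.0, -0.0, -0.0]]
ft_force: [-0.5, -0.2, -2.0]
finger_gap: 0.0475
```

Free so far, and nearly on the shoulder. I'll release here.

Request:
{"fn": "drive_tool", "kwargs": {"moves": [0,0,0,0,0,0,0,0,0,0,0,0,0,0,0,0,0,0,0,0,0,0,0,0], "gripper": 1}}

```text
clock: 17.55
tcp_pos: [0.5976, -0.0055, 0.0505]
tcp_rot: [[0.0, 1.0, -0.001], [0.0, -0.001, -1.0], [-1.0, 0.0, -0.0]]
ft_force: [0.7, -0.4, 0.3]
finger_gap: 0.0853
```

```bash
python3 - <<'E'
from h import *
s,ci,im=shot('w17'); print(s['tcp_pos'],s['finger_gap'],s['ft_force'])
cv2.imwrite('pics/w17b.png',cv2.resize(im[150:330,180:340],None,fx=4,fy=3.3,interpolation=cv2.INTER_CUBIC))
E
```

```text
[ 0.5976 -0.0055  0.0505] 0.0852766845923335 [ 0.6945 -0.3617  0.2911]
```

View pics/w17b.png

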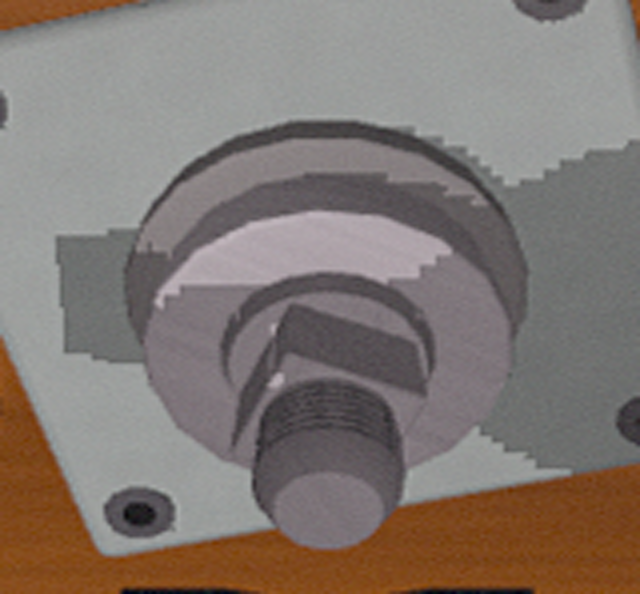

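Request:
{"fn": "drive_tool", "kwargs": {"moves": [-0.045,0,0,0,0,0,-0.045,0,0,0,0,0,-0.01,-0.03,0.0125,0,0,0,0,-0.03,0.0125,0,0,0,0,-0.03,0.0125,0,0,0,0,-0.03,0.0125,0,0,0,0,-0.03,0.0125,0,0,0,0.03,0,0,0,0,0,0.03,0,0,0,0,0,0,0,0,0,0,0,0,0,0,0,0,0]}}

```text
clock: 18.7
tcp_pos: [0.4471, -0.0678, 0.0904]
tcp_rot: [[-0.001, 1.0, -0.001], [0.001, -0.001, -1.0], [-1.0, -0.001, -0.001]]
ft_force: [-0.3, -0.6, 0.4]
finger_gap: 0.0853
```

```bash
python3 - <<'E'
from h import *
s,ci,im=shot('w18'); print(s['tcp_pos'],s['finger_gap'],s['ft_force'],s['joints'])
print(telemetry.get_state()['tcp_pos'])
cv2.imwrite('pics/w18b.png',cv2.resize(im[150:330,160:360],None,fx=4,fy=3.3,interpolation=cv2.INTER_CUBIC))
E
```

```text
[ 0.4471 -0.0678  0.0904] 0.08527396856263518 [-0.3457 -0.5512  0.4025] [-0.3035  0.3713  1.9888  0.0001  0.7829  1.268 ]
[ 0.448  -0.068   0.0911]
```

View pics/w18b.png

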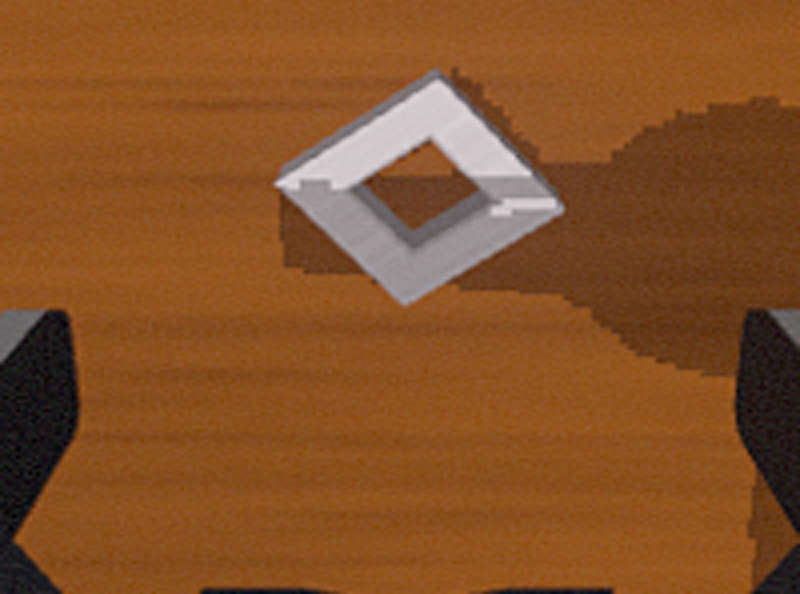

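```bash
python3 - <<'E'
from h import *
ci=cinfo('w18.json')
q=[onz('wrist',160+a/4,150+b/3.3,.012,ci)[:2] for a,b in [(438,78),(564,209),(405,306),(274,183)]]
print(np.mean(q,0))
for i in range(4):
    d=q[(i+1)%4]-q[i]; print(np.linalg.norm(d),np.degrees(np.arctan2(d[1],d[0]))%90)
E
```

```text
[ 0.4474 -0.0713]
0.04036903995959476 38.20799495262423
0.040140572183706494 38.95807683911079
0.040730222807949065 38.703801709145125
0.040489925021821714 38.44264603248435
```

Request:
{"fn": "drive_tool", "kwargs": {"moves": [0.006,0,0.003,-7.72,0,0,0.006,0,0,-7.72,0,0,0.006,0,0,-7.72,0,0,0.006,0,0,-7.72,0,0,0.006,0,0,-7.72,0,0,0,0,0,0,0,0,0,0,0,0,0,0]}}

```text
clock: 19.45
tcp_pos: [0.4483, -0.071, 0.0613]
tcp_rot: [[0.002, 0.784, 0.621], [-0.0, 0.621, -0.784], [-1.0, 0.001, 0.001]]
ft_force: [-0.1, -0.6, 0.7]
finger_gap: 0.0854
```

```bash
python3 - <<'E'
from h import *
s,ci,im=shot('w19'); print(s['tcp_pos'],s['finger_gap'],s['tcp_rot'])
print(telemetry.get_state()['tcp_pos'])
cv2.imwrite('pics/w19b.png',cv2.resize(im[150:330,160:360],None,fx=4,fy=3.3,interpolation=cv2.INTER_CUBIC))
E
```

```text
[ 0.4483 -0.071   0.0613] 0.08539139330689874 [[ 0.0016  0.7841  0.6206]
 [-0.0004  0.6206 -0.7841]
 [-1.      0.001   0.0013]]
[ 0.4482 -0.071   0.0612]
```

View pics/w19b.png

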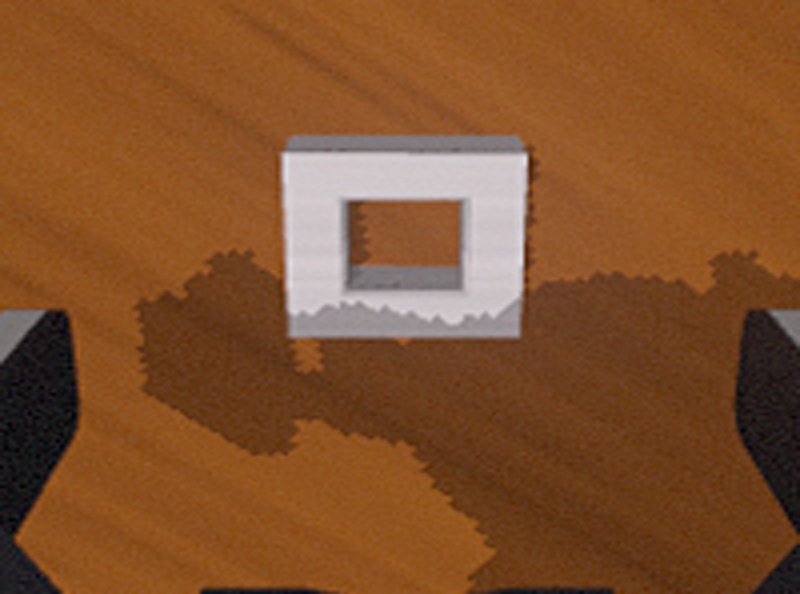

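```bash
python3 - <<'E'
from h import *
ci=cinfo('w19.json'); T=np.array([.4482,-.071,.0612])
q=[onz('wrist',160+a/4,150+b/3.3,.012,ci) for a,b in [(283,152),(527,152),(521,337),(288,337)]]
R=np.array([[.0016,.7841,.6206],[-.0004,.6206,-.7841],[-1,.001,.0013]])
print([(R.T@(p-T))[1:] for p in q], R.T@(np.mean(q,0)-T))
E
```

```text
[array([ 0.0194, -0.0198]), array([0.0194, 0.0207]), array([-0.0217,  0.0209]), array([-0.0216, -0.0201])] [ 0.0492 -0.0011  0.0004]
```

Request:
{"fn": "drive_tool", "kwargs": {"moves": [0.022,0,0,0,0,0,0.022,0,0,0,0,0,0,0,0,0,0,0]}}

```text
clock: 19.8
tcp_pos: [0.4464, -0.0706, 0.0152]
tcp_rot: [[-0.003, 0.783, 0.622], [0.001, 0.622, -0.783], [-1.0, -0.002, -0.002]]
ft_force: [-0.0, -0.4, 0.6]
finger_gap: 0.0857
```

Request:
{"fn": "drive_tool", "kwargs": {"moves": [0,0,0,0,0,0,0,0,0,0,0,0,0,0,0,0,0,0,0,0,0,0,0,0,0,0,0,0,0,0,0,0,0,0,0,0,0,0,0,0,0,0], "gripper": -0.7}}

```text
clock: 20.5
tcp_pos: [0.4481, -0.0711, 0.0176]
tcp_rot: [[0.002, 0.782, 0.623], [-0.001, 0.623, -0.782], [-1.0, 0.001, 0.002]]
ft_force: [-1.1, 0.3, 9.5]
finger_gap: 0.038
```

Request:
{"fn": "drive_tool", "kwargs": {"moves": [-0.02,0,0,0,0,0,-0.03,0,0,-6.98,0,0,-0.04,0,0,-6.98,0,0,-0.04,0,0,-6.98,0,0,-0.01,0,0,-6.98,0,0,0,0.016,0.0274,0,0,0,0,0.016,0.0274,0,0,0,0,0.016,0.0274,0,0,0,0,0.016,0.0274,0,0,0,0,0,0,0,0,0,0,0,0,0,0,0]}}

```text
clock: 21.6
tcp_pos: [0.5733, -0.0558, 0.1564]
tcp_rot: [[-0.001, 0.399, 0.917], [0.0, 0.917, -0.399], [-1.0, -0.0, -0.001]]
ft_force: [-0.5, -0.8, -0.4]
finger_gap: 0.0382
```

```bash
python3 - <<'E'
from h import *
s,ci,im=shot('w20'); print(s['tcp_pos'],s['finger_gap'],s['tcp_rot'],s['ft_force'])
print(telemetry.get_state()['tcp_pos'])
cv2.imwrite('pics/w20b.png',cv2.resize(im[30:330,130:390],None,fx=2.8,fy=2,interpolation=cv2.INTER_CUBIC))
cv2.imwrite('pics/w20c.png',cv2.resize(im[90:190,210:310],None,fx=6,fy=6,interpolation=cv2.INTER_CUBIC))
E
```

```text
[ 0.5733 -0.0558  0.1564] 0.03823408760764095 [[-0.0005  0.3988  0.917 ]
 [ 0.0001  0.917  -0.3988]
 [-1.     -0.0001 -0.0005]] [-0.5489 -0.7585 -0.3834]
[ 0.5723 -0.0557  0.1562]
```

View pics/w20b.png

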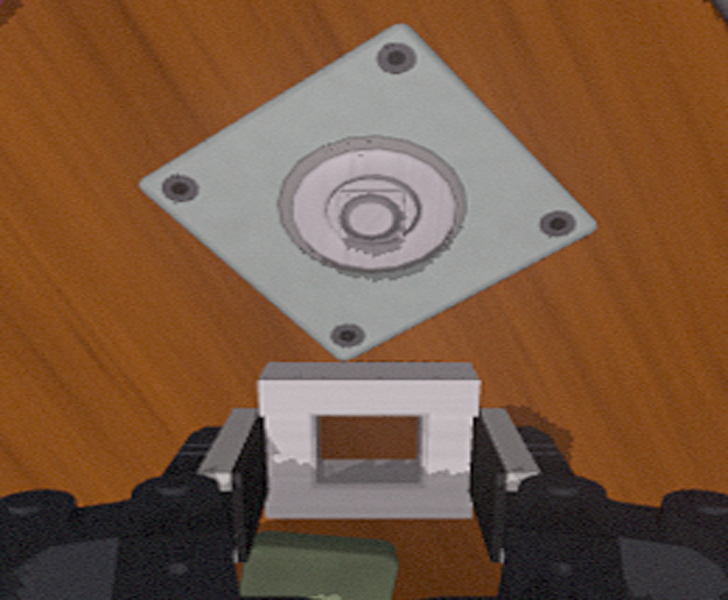

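View pics/w20c.png

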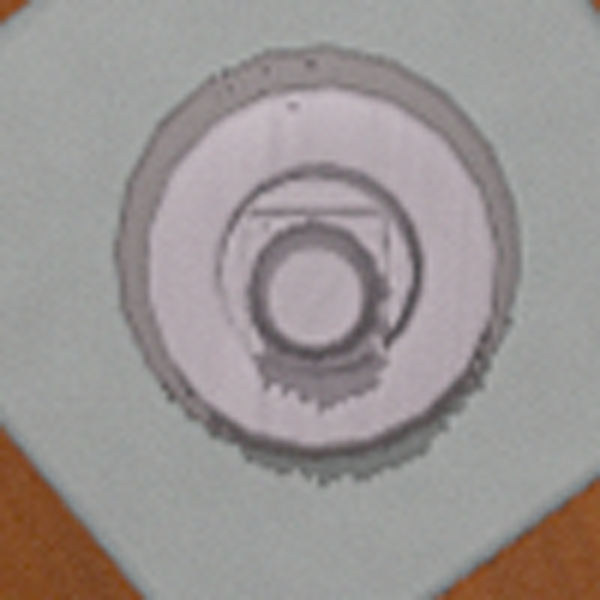

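```bash
cat > fitc.py <<'E'
from h import *
from scipy.optimize import least_squares
def fitc(ci,T,R,px,S=.020):
    T=np.array(T);loc=[(S,-S),(S,S),(-S,S),(-S,-S)]
    def res(p):
        c,s=np.cos(p[3]),np.sin(p[3])
        e=[]
        for (a,b),q in zip(loc,px):
            P=T+R@np.array([p[2],p[0]+c*a-s*b,p[1]+s*a+c*b]); e+=list(np.array(proj('wrist',P,ci))-q)
        return e
    s=least_squares(res,[0,0,0,0],x_scale=[.001,.001,.001,.01]); return s.x,np.round(res(s.x),1)
E
python3 - <<'E'
from fitc import *
ci=cinfo('w20.json'); s=telemetry.get_state(); R=np.array(s['tcp_rot']);T=[.5733,-.0558,.1564]
p,e=fitc(ci,T,R,[(222.5,220),(301.1,220),(298.6,289),(225.4,289)]); print(p,e)
for z in(.083,.081):
    tip=onz('wrist',262.8,137.8,z,ci); print(tip,R.T@(tip-np.array(T)))
q=[onz('wrist',210+a/6,90+b/6,.0632,ci) for a,b in [(250,212),(384,211),(387,345)]]
l=[(R.T@(x-np.array(T)))[1:] for x in q]; print(l)
for a,b in((0,1),(1,2)): 
    d=l[b]-l[a]; print(np.degrees(np.arctan2(d[1],d[0])))
E
```

```text
[-0.      0.0004  0.0036 -0.0016] [-0.2  0.3  0.4  0.1 -0.  -0.3 -0.1 -0.1]
[ 0.5964 -0.0055  0.083 ] [0.0734 0.0553 0.0013]
[ 0.5964 -0.0057  0.081 ] [0.0754 0.0552 0.0013]
[array([ 0.0632, -0.0071]), array([0.0633, 0.01  ]), array([0.0463, 0.0106])]
89.5618973668879
177.9138117169462
```

Request:
{"fn": "drive_tool", "kwargs": {"moves": [0,0.0276,0.0005,0,0,0,0,0.0276,0.0004,0,0,0,0.02,0,0,0,0,0,0.028,0,0,0,0,0,0,0,0,0,0,0,0,0,0,0,0,0]}}

```text
clock: 22.25
tcp_pos: [0.5947, -0.0058, 0.1083]
tcp_rot: [[-0.002, 0.4, 0.917], [0.0, 0.917, -0.4], [-1.0, -0.001, -0.002]]
ft_force: [0.2, 0.0, -0.7]
finger_gap: 0.0382
```

```bash
python3 - <<'E'
from fitc import *
s,ci,im=shot('w21'); print(s['tcp_pos'],s['finger_gap'],s['ft_force'])
print(telemetry.get_state()['tcp_pos'])
cv2.imwrite('pics/w21c.png',cv2.resize(im[190:310,205:320],None,fx=5,fy=5,interpolation=cv2.INTER_CUBIC))
print(proj('wrist',[.5964,-.0056,.082],ci))
E
```

```text
[ 0.5947 -0.0058  0.1083] 0.038184287355329354 [ 0.2477  0.0287 -0.7114]
[ 0.5959 -0.006   0.1092]
(np.float64(263.7242902601126), np.float64(236.0298784500406))
```

View pics/w21c.png

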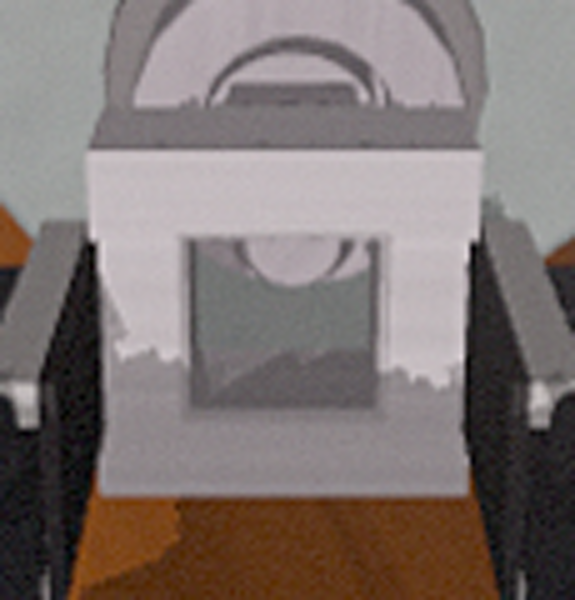

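Request:
{"fn": "drive_tool", "kwargs": {"moves": [0.005,0,0,0,0,0,0.004,0,0,0,0,0,0.002,0,0,0,0,0,0,0,0,0,0,0,0,0,0,0,0,0,0,0,0,0,0,0]}}

```text
clock: 22.9
tcp_pos: [0.5964, -0.0057, 0.0974]
tcp_rot: [[0.0, 0.399, 0.917], [0.0, 0.917, -0.399], [-1.0, 0.0, 0.0]]
ft_force: [-0.4, 0.4, -1.2]
finger_gap: 0.0383
```

```bash
python3 - <<'E'
from fitc import *
s,ci,im=shot('w22'); print(s['tcp_pos'],s['finger_gap'],s['ft_force'])
print(telemetry.get_state()['tcp_pos'])
cv2.imwrite('pics/w22c.png',cv2.resize(im[190:310,205:320],None,fx=5,fy=5,interpolation=cv2.INTER_CUBIC))
print(proj('wrist',[.5964,-.0056,.082],ci))
E
```

```text
[ 0.5964 -0.0057  0.0974] 0.038307736592469166 [-0.3605  0.3524 -1.1985]
[ 0.5964 -0.0057  0.0974]
(np.float64(261.174630428639), np.float64(245.30373077445324))
```

View pics/w22c.png

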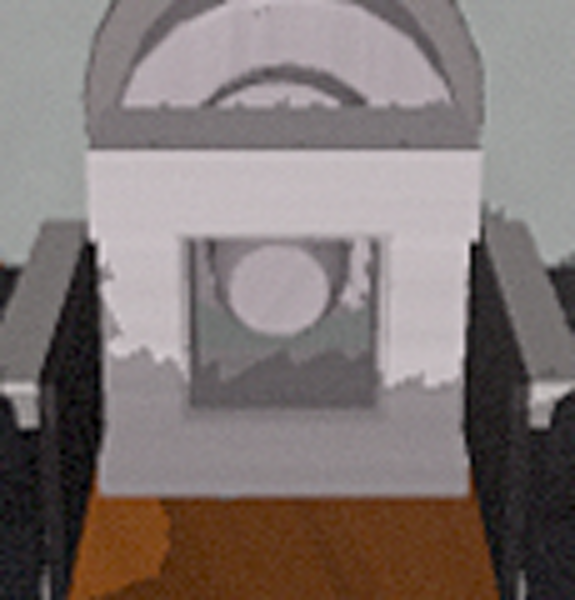

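```bash
python3 - <<'E'
from fitc import *
ci=cinfo('w22.json'); s=telemetry.get_state(); R=np.array(s['tcp_rot']);T=np.array(s['tcp_pos'])
# top face corners and hole corners
print(fitc(ci,T,R,[(205+87/5,190+150/5),(205+482/5,190+150/5),(205+468/5,190+495/5),(205+100/5,190+495/5)]))
print(fitc(ci,T,R,[(205+184/5,190+237/5),(205+388/5,190+237/5),(205+384/5,190+411/5),(205+187/5,190+411/5)],.01))
for z in(.083,.0815,.08):
    tip=onz('wrist',260.6,248,z,ci); print(R.T@(tip-T))
E
```

```text
(array([0.0001, 0.0003, 0.0031, 0.0006]), array([-0.2,  0.1,  0.2,  0.1, -0. , -0.1,  0. , -0.1]))
(array([ 0.0027,  0.0004, -0.001 ,  0.0011]), array([ 0.3, -0.4, -0.3, -0.3, -0.4,  0.4,  0.4,  0.4]))
[ 0.0144 -0.0011 -0.0004]
[ 0.0159 -0.0018 -0.0004]
[ 0.0174 -0.0026 -0.0004]
```

Request:
{"fn": "drive_tool", "kwargs": {"moves": [0,-0.0012,-0.0007,0,0,0,0.003,0,0,0,0,0,0.003,0,0,0,0,0,0.002,0,0,0,0,0,0,0,0,0,0,0,0,0,0,0,0,0]}}

```text
clock: 23.55
tcp_pos: [0.5951, -0.0065, 0.0892]
tcp_rot: [[-0.0, 0.399, 0.917], [0.0, 0.917, -0.399], [-1.0, 0.0, -0.0]]
ft_force: [-0.5, -0.3, -0.9]
finger_gap: 0.0386
```

```bash
python3 - <<'E'
from fitc import *
s,ci,im=shot('w23'); R=np.array(s['tcp_rot']);T=np.array(s['tcp_pos']); print(T,s['finger_gap'],s['ft_force'],s['moment'])
cv2.imwrite('pics/w23c.png',cv2.resize(im[190:310,205:320],None,fx=5,fy=5,interpolation=cv2.INTER_CUBIC))
E
```

```text
[ 0.5951 -0.0065  0.0892] 0.0385624476288674 [-0.5097 -0.2683 -0.8508] [-0.0007 -0.0193 -0.0216]
```

View pics/w23c.png

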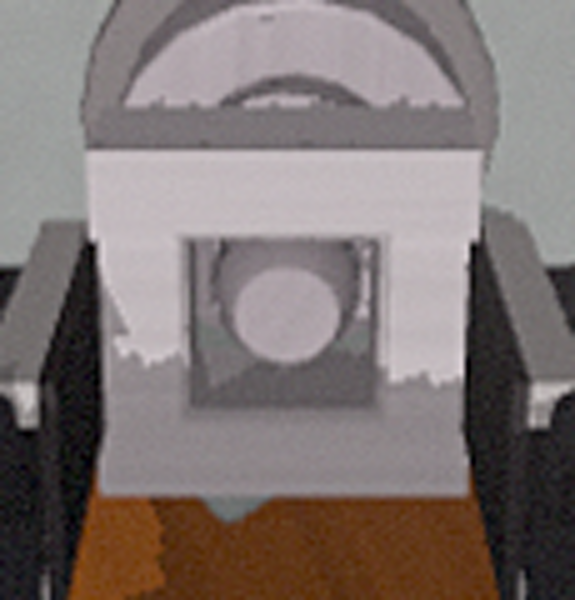

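Request:
{"fn": "drive_tool", "kwargs": {"moves": [0.0015,-0.0003,0,0,0,0,0.0015,0,0,0,0,0,0,0,0,0,0,0,0,0,0,0,0,0]}}

```text
clock: 24.0
tcp_pos: [0.595, -0.0068, 0.0863]
tcp_rot: [[-0.0, 0.399, 0.917], [0.0, 0.917, -0.399], [-1.0, 0.0, -0.0]]
ft_force: [-0.3, -0.6, -0.6]
finger_gap: 0.0379
```

```bash
python3 - <<'E'
from fitc import *
s,ci,im=shot('w24'); R=np.array(s['tcp_rot']);T=np.array(s['tcp_pos']); print(T,s['finger_gap'],s['ft_force'],s['moment'])
cv2.imwrite('pics/w24c.png',cv2.resize(im[190:310,205:320],None,fx=5,fy=5,interpolation=cv2.INTER_CUBIC))
c=proj('wrist',T+R@np.array([.0033,.0001,.0003]),ci);print((c[0]-205)*5,(c[1]-190)*5)
E
```

```text
[ 0.595  -0.0068  0.0863] 0.037850008502560845 [-0.2681 -0.6105 -0.6468] [ 0.0407 -0.0033 -0.025 ]
284.0159358791024 328.29851398387746
```

View pics/w24c.png

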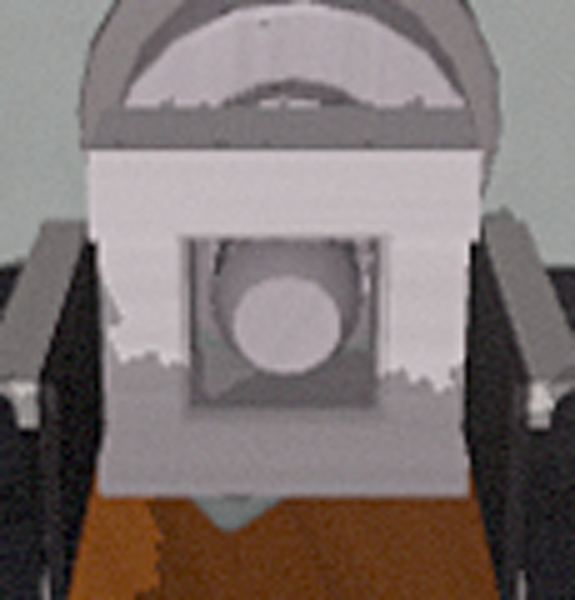

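Request:
{"fn": "drive_tool", "kwargs": {"moves": [0.0015,0,0,0,0,0,0.0015,0,0,0,0,0,0,0,0,0,0,0]}}

```text
clock: 24.35
tcp_pos: [0.5948, -0.0068, 0.0831]
tcp_rot: [[-0.0, 0.399, 0.917], [0.0, 0.917, -0.399], [-1.0, -0.0, -0.0]]
ft_force: [-0.3, 0.1, -1.3]
finger_gap: 0.0379
```

Request:
{"fn": "drive_tool", "kwargs": {"moves": [0.001,0,0,0,0,0,0.001,0,0,0,0,0,0,0,0,0,0,0]}}

```text
clock: 24.65
tcp_pos: [0.5949, -0.0068, 0.0811]
tcp_rot: [[-0.0, 0.399, 0.917], [0.0, 0.917, -0.399], [-1.0, -0.0, -0.0]]
ft_force: [0.1, 0.1, -0.3]
finger_gap: 0.0386
```

Request:
{"fn": "drive_tool", "kwargs": {"moves": [0.001,0,0,0,0,0,0.001,0,0,0,0,0,0,0,0,0,0,0]}}

```text
clock: 24.95
tcp_pos: [0.5949, -0.0068, 0.0792]
tcp_rot: [[-0.0, 0.399, 0.917], [0.0, 0.917, -0.399], [-1.0, 0.0, -0.0]]
ft_force: [0.8, 0.1, -0.2]
finger_gap: 0.0382
```

Request:
{"fn": "drive_tool", "kwargs": {"moves": [0.001,0,0,0,0,0,0.001,0,0,0,0,0,0,0,0,0,0,0]}}

```text
clock: 25.25
tcp_pos: [0.5949, -0.0068, 0.0772]
tcp_rot: [[-0.0, 0.399, 0.917], [0.0, 0.917, -0.399], [-1.0, 0.0, -0.0]]
ft_force: [-0.3, 0.0, -1.5]
finger_gap: 0.0379
```

Request:
{"fn": "drive_tool", "kwargs": {"moves": [0.001,0,0,0,0,0,0.001,0,0,0,0,0,0,0,0,0,0,0]}}

```text
clock: 25.55
tcp_pos: [0.5949, -0.0068, 0.0752]
tcp_rot: [[-0.0, 0.399, 0.917], [0.0, 0.917, -0.399], [-1.0, -0.0, -0.0]]
ft_force: [0.1, -0.0, -0.3]
finger_gap: 0.0382
```

```bash
python3 - <<'E'
from fitc import *
s,ci,im=shot('w25'); R=np.array(s['tcp_rot']);T=np.array(s['tcp_pos']); print(T,s['finger_gap'],s['ft_force'],s['moment'])
cv2.imwrite('pics/w25c.png',cv2.resize(im[190:330,195:330],None,fx=4.4,fy=4.2,interpolation=cv2.INTER_CUBIC))
E
```

```text
[ 0.5949 -0.0068  0.0752] 0.03817621273978037 [ 0.1404 -0.0062 -0.3223] [-0.06    0.0121 -0.0154]
```

View pics/w25c.png

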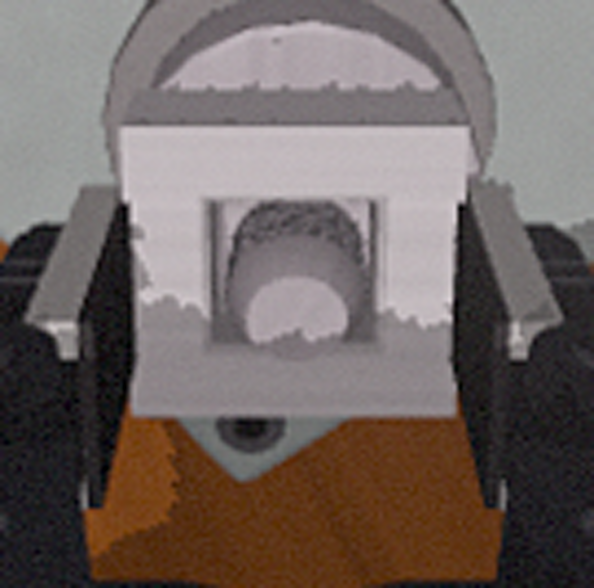

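Request:
{"fn": "drive_tool", "kwargs": {"moves": [0.0015,0,0,0,0,0,0.0015,0,0,0,0,0,0.0015,0,0,0,0,0,0,0,0,0,0,0]}}

```text
clock: 26.0
tcp_pos: [0.5948, -0.0068, 0.0705]
tcp_rot: [[-0.001, 0.399, 0.917], [0.0, 0.917, -0.399], [-1.0, -0.0, -0.001]]
ft_force: [-0.2, 0.2, -1.4]
finger_gap: 0.0377
```

Request:
{"fn": "drive_tool", "kwargs": {"moves": [0.0015,0,0,0,0,0,0.0015,0,0,0,0,0,0,0,0,0,0,0]}}

```text
clock: 26.3
tcp_pos: [0.5949, -0.0068, 0.0676]
tcp_rot: [[-0.0, 0.399, 0.917], [0.0, 0.917, -0.399], [-1.0, 0.0, -0.0]]
ft_force: [-0.1, 0.9, -1.1]
finger_gap: 0.0385
```

Request:
{"fn": "drive_tool", "kwargs": {"moves": [0.001,0,0,0,0,0,0,0,0,0,0,0]}}

```text
clock: 26.5
tcp_pos: [0.595, -0.0068, 0.0667]
tcp_rot: [[-0.0, 0.399, 0.917], [0.0, 0.917, -0.399], [-1.0, 0.0, -0.0]]
ft_force: [0.2, -0.1, -1.8]
finger_gap: 0.0382
```

Request:
{"fn": "drive_tool", "kwargs": {"moves": [0.001,0,0,0,0,0,0,0,0,0,0,0]}}

```text
clock: 26.7
tcp_pos: [0.5949, -0.0068, 0.0657]
tcp_rot: [[-0.0, 0.399, 0.917], [0.0, 0.917, -0.399], [-1.0, 0.0, -0.0]]
ft_force: [0.1, -0.1, -1.3]
finger_gap: 0.0383
```

Request:
{"fn": "drive_tool", "kwargs": {"moves": [0,0,0,0,0,0,0,0,0,0,0,0,0,0,0,0,0,0,0,0,0,0,0,0,0,0,0,0,0,0], "gripper": 1}}

```text
clock: 27.2
tcp_pos: [0.5951, -0.0068, 0.0659]
tcp_rot: [[0.0, 0.399, 0.917], [0.0, 0.917, -0.399], [-1.0, 0.0, 0.0]]
ft_force: [-0.1, 0.2, 0.3]
finger_gap: 0.0854
```

Request:
{"fn": "drive_tool", "kwargs": {"moves": [-0.01,0,0,0,0,0,-0.02,0,0,0,0,0,-0.035,0,0,0,0,0,-0.02,0,0,0,0,0,0,-0.03,0,0,0,0,0,-0.03,0,0,0,0,0,0,0,0,0,0,0,0,0,0,0,0]}}

```text
clock: 28.0
tcp_pos: [0.5711, -0.0621, 0.1515]
tcp_rot: [[0.001, 0.401, 0.916], [0.0, 0.916, -0.401], [-1.0, 0.001, 0.001]]
ft_force: [0.2, -0.1, 0.5]
finger_gap: 0.0855
```

```bash
python3 - <<'E'
from fitc import *
s,ci,im=shot('w26'); R=np.array(s['tcp_rot']);T=np.array(s['tcp_pos']); print(T,s['finger_gap'],s['ft_force'],s['moment'])
cv2.imwrite('pics/w26c.png',cv2.resize(im[50:250,160:360],None,fx=3.5,fy=3,interpolation=cv2.INTER_CUBIC))
im=viewer.get_image('scene'); cv2.imwrite('pics/s26.png',cv2.resize(im[140:240,200:330],None,fx=6,fy=6,interpolation=cv2.INTER_CUBIC))
E
```

```text
[ 0.5711 -0.0621  0.1515] 0.08553973120105537 [ 0.1623 -0.1486  0.4979] [-0.0071  0.0197  0.0496]
```

View pics/w26c.png

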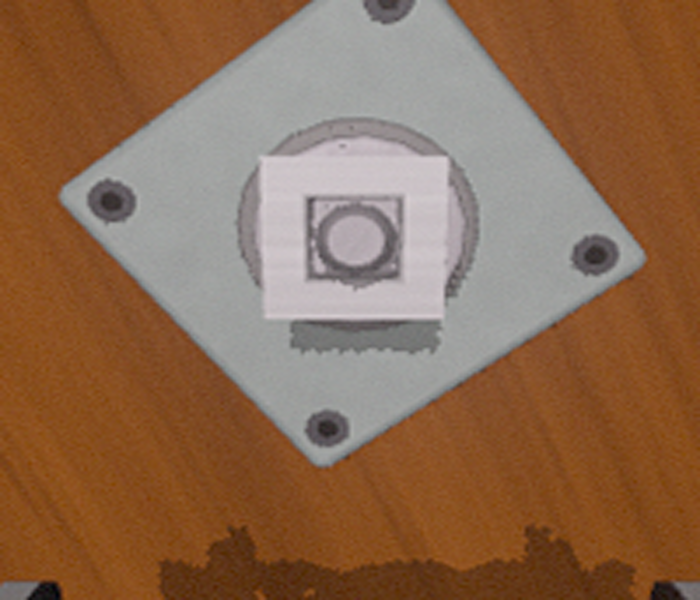

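View pics/s26.png

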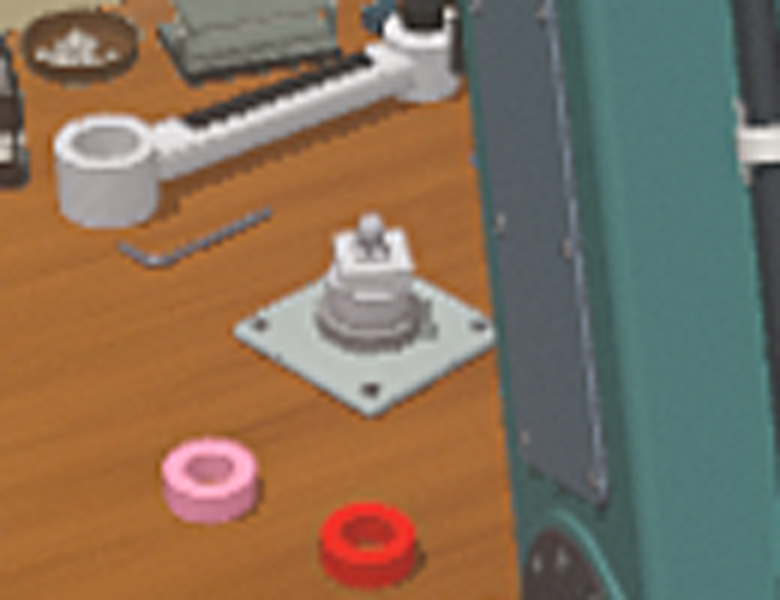

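```bash
python3 - <<'E'
from fitc import *
ci=cinfo('w26.json'); R=np.array([[.001,.401,.916],[0,.916,-.401],[-1,.001,.001]]);T=np.array([.5711,-.0621,.1515])
im=cv2.imread('pics/w26.png')
cv2.imwrite('pics/w26d.png',cv2.resize(im[90:170,220:300],None,fx=7.5,fy=7.5,interpolation=cv2.INTER_CUBIC))
px=[(160+260/3.5,50+155/3),(160+448/3.5,50+155/3),(160+444/3.5,50+320/3),(160+264/3.5,50+320/3)]
p,e=fitc(ci,T,R,px);print(p,e,'top z',T[2]-p[2])
# washer outer width check at z=.024, l=238,r=478
print('washer width at .024', np.linalg.norm(onz('wrist',160+238/3.5,50+228/3,.024,ci)-onz('wrist',160+478/3.5,50+228/3,.024,ci)))
print('collar width at .062/.064',[np.linalg.norm(onz('wrist',*px[0],z,ci)-onz('wrist',*px[1],z,ci)) for z in(.062,.064,.079)])
E
```

```text
[ 0.06    0.      0.088  -0.0005] [-0.4  0.2  0.4  0.2  0.1 -0.3 -0.1 -0.3] top z 0.06349054152212716
washer width at .024 0.06091310933335055
collar width at .062/.064 [np.float64(0.039700550716061454), np.float64(0.039337047448798665), np.float64(0.03661077294432724)]
```

View pics/w26d.png

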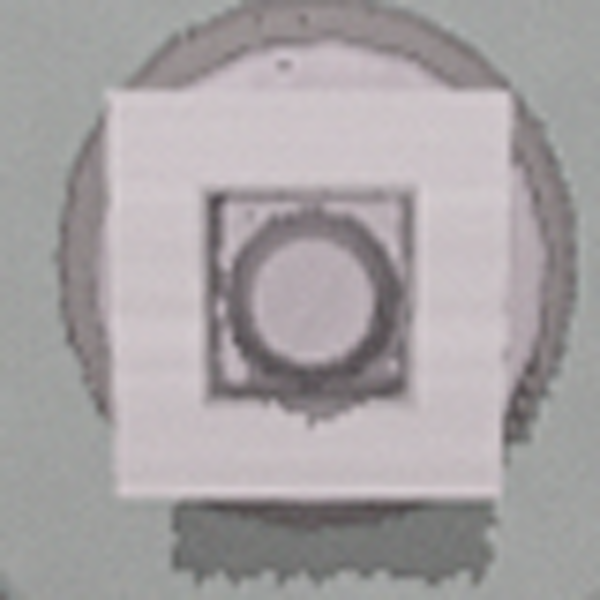

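The collar sits over the square, with the square's top visible inside its hole at (256,131). Next, a light touch on top with the finger tips straddling the stud, to confirm it is fully home.

Request:
{"fn": "drive_tool", "kwargs": {"moves": [0,0.03,0,0,0,0,0,0.03,0,0,0,0,0,0,0,0,0,0,-0.0,0,0,0,0,0,0.02,0,0,0,0,0,0.02,0,0,0,0,0,0.015,0,0,0,0,0,0.01,0,0,0,0,0,0,0,0,0,0,0,0,0,0,0,0,0], "gripper": -0.42}}

```text
clock: 29.1
tcp_pos: [0.5951, -0.0071, 0.0861]
tcp_rot: [[0.0, 0.399, 0.917], [-0.0, 0.917, -0.399], [-1.0, 0.0, 0.0]]
ft_force: [0.3, 0.3, 0.5]
finger_gap: 0.0244
```

```bash
python3 - <<'E'
from h import *
s,ci,im=shot('w27'); print(s['tcp_pos'],s['finger_gap'],s['ft_force'])
cv2.imwrite('pics/w27c.png',cv2.resize(im[150:350,160:360],None,fx=3,fy=3,interpolation=cv2.INTER_CUBIC))
E
```

```text
[ 0.5951 -0.0071  0.0861] 0.024366080667390808 [0.3306 0.3154 0.4717]
```

View pics/w27c.png

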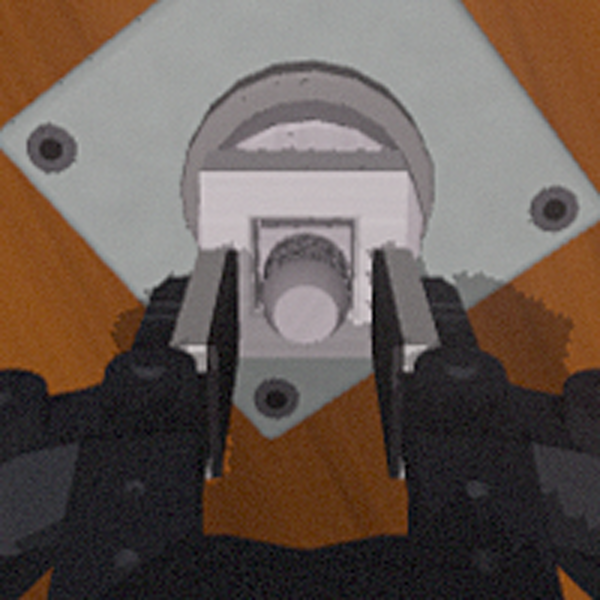

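Request:
{"fn": "drive_tool", "kwargs": {"moves": [0.004,0,0,0,0,0,0.003,0,0,0,0,0,0,0,0,0,0,0]}}

```text
clock: 29.45
tcp_pos: [0.5948, -0.0068, 0.0787]
tcp_rot: [[-0.0, 0.399, 0.917], [0.0, 0.917, -0.399], [-1.0, -0.0, -0.0]]
ft_force: [-0.2, -0.8, 0.6]
finger_gap: 0.0248
```

Request:
{"fn": "drive_tool", "kwargs": {"moves": [0.001,0,0,0,0,0,0.001,0,0,0,0,0]}}

```text
clock: 29.65
tcp_pos: [0.5951, -0.0068, 0.0769]
tcp_rot: [[0.0, 0.399, 0.917], [0.0, 0.917, -0.399], [-1.0, 0.0, 0.0]]
ft_force: [0.3, -0.6, -0.2]
finger_gap: 0.0249
```

Request:
{"fn": "drive_tool", "kwargs": {"moves": [0.001,0,0,0,0,0,0,0,0,0,0,0]}}

```text
clock: 29.85
tcp_pos: [0.5951, -0.0068, 0.076]
tcp_rot: [[0.0, 0.399, 0.917], [0.0, 0.917, -0.399], [-1.0, 0.0, 0.0]]
ft_force: [-0.6, 0.6, 1.7]
finger_gap: 0.0247
```

Request:
{"fn": "drive_tool", "kwargs": {"moves": [0.0007,0,0,0,0,0,0,0,0,0,0,0]}}

```text
clock: 30.05
tcp_pos: [0.5951, -0.0068, 0.0759]
tcp_rot: [[0.0, 0.399, 0.917], [0.0, 0.917, -0.399], [-1.0, 0.0, 0.0]]
ft_force: [-2.5, 1.1, 7.6]
finger_gap: 0.025
```

Request:
{"fn": "drive_tool", "kwargs": {"moves": [0.0007,0,0,0,0,0,0,0,0,0,0,0]}}

```text
clock: 30.25
tcp_pos: [0.5951, -0.0068, 0.0758]
tcp_rot: [[0.001, 0.399, 0.917], [-0.0, 0.917, -0.399], [-1.0, 0.0, 0.001]]
ft_force: [-3.5, -1.0, 13.2]
finger_gap: 0.0248
```

Request:
{"fn": "drive_tool", "kwargs": {"moves": [-0.005,0,0,0,0,0,-0.02,0,0,0,0,0,-0.04,0,0,0,0,0,-0.04,0,0,0,0,0,-0.04,-0.03,0,0,0,0,0,-0.04,0,0,0,0,0,-0.04,0,0,0,0,0,0,0,0,0,0,0,0,0,0,0,0]}}

```text
clock: 31.15
tcp_pos: [0.5508, -0.1083, 0.2194]
tcp_rot: [[0.0, 0.401, 0.916], [0.0, 0.916, -0.401], [-1.0, 0.0, -0.0]]
ft_force: [0.4, 0.3, -0.5]
finger_gap: 0.0243
```

```bash
python3 - <<'E'
from h import *
s,ci,im=shot('w28'); print(s['tcp_pos'],s['ft_force'])
t=viewer.get_image('top'); cv2.imwrite('pics/top28.png',t)
a=cv2.imread('pics/top0.png')
for nm,(x0,x1,y0,y1) in dict(mug=(110,160,138,185),tin=(340,373,183,217),eraser=(353,377,148,172)).items():
    print(nm,cv2.absdiff(a[y0:y1,x0:x1],t[y0:y1,x0:x1]).mean())
E
```

```text
[ 0.5508 -0.1083  0.2194] [ 0.3725  0.309  -0.5301]
mug 9.963120567375887
tin 45.239453357100416
eraser 17.722800925925927
```

View pics/w28.png

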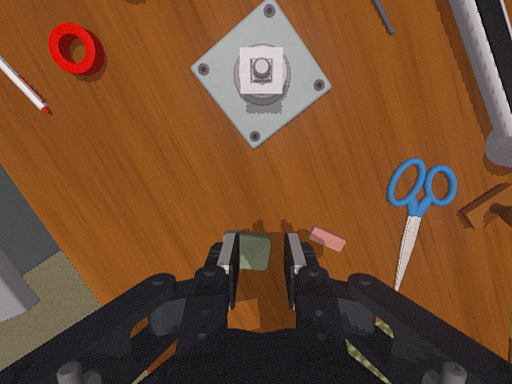

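View pics/top28.png

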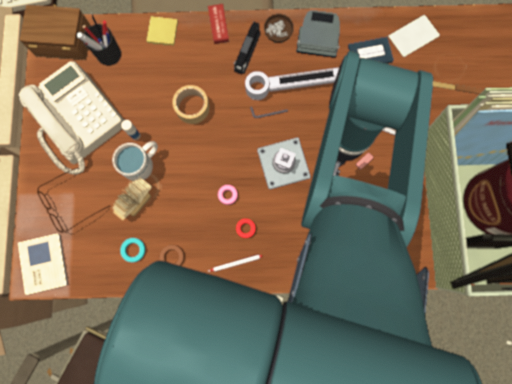

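```bash
python3 -c "
from rig import env
print(env.finish_job())"
```

```text
the job is handed in; nothing more can be done
None
```

I rebuilt the swivel in the order you asked and handed it in at about 31 s, with the gripper clear of everything. The washer dropped flat onto the foot. The bush went down to its shoulder, where about 2 mm of the 26 mm round shows above it. The collar is on the square and home.

- **Collar alignment:** I lined the collar up to the square's angle as seen by the wrist camera, about 66° (it repeats every 90°). It slid over at the first try, so no turning search was needed.
- **Forces:** Going down the spindle, no reading showed anything beyond the weight of the part. The fingers pressed on the desk with up to about 13 N while closing on the parts.
- **Seating check:** A touch on the collar's top (up to 13 N) met firm contact at about 62 mm, which is the fully home height. The camera fit gave 63.5 mm. That is within its 2 mm calibration, but it is not an exact agreement.
- **Bystanders:** In the last pictures the mug, tin and eraser look unmoved. A numerical before/after image comparison was inconclusive for the tin and eraser because the arm covered part of them in the top view, so I judged those two by eye from the wrist picture.

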